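Build the sieve tower on the shaker

ROBOT

A 6-joint arm with a two-finger parallel gripper is mounted at the origin on the work surface. World frame = base frame: x ahead of the robot, y to its left, z up, the work surface at z = 0. Lengths are in mm, angles in rad, forces in N, time in s.
With the tool pointing down it reaches from about 300 to 750 mm from the base axis. Payload 8.5 kg.
Tool frame: the origin (TCP) lies midway between the tips of the shut fingers; the grasp point (between the pads) lies arm.tcp_to_grasp behind it (arm.tcp_to_grasp is the distance from the TCP to the grasp point, in mm); x points along the fingers, z is the direction in which the jaws open and shut, and the axes are right-handed (so a half turn about x gives the same grasp; the last joint's range is limited). The gripper opens to 85 mm and grips with 20 to 120 N. Pads are 22 mm wide; open, the fingers measure 114 mm over their backs; the gripper's body (76 mm by 85 mm) begins 54 mm behind the grasp point. The pads swing forward as they close: fully open they stand 13 mm farther back than shut.
Start: joints at [0.927, 0.381, 1.297, -0, 1.464, -0.215], TCP at [228.668, 500.191, 203.522] pointing down, gripper open.
Joint ranges: [-3.11, 3.11], [-0.89, 2.33], [0.22, 2.48], [-1.42, 4.56], [0.17, 2.85], [-2.88, 2.88]. Speed limits (rad/s): [2.39, 2.39, 3.14, 3.14, 3.14, 3.14].

INTERFACE

Orientations are given as a 3x3 rotation matrix whose columns are the frame's x, y, z axes.
In Python, from station import arm gives the robot as it stands.
- The arm moves only by the tool drive_tool, never from a script. Its argument "targets" is one flat list of numbers, 7 for each row, row after row: the shift along the tool's x, y, z in mm, then the turn, a rotation vector about the tool's x, y, z in degrees, then the opening in per cent of the stroke, from 0 (shut) to 100 (fully open). A call has 1 to 8 rows; each row shifts and turns the pose as measured when the row begins, along the tool's axes as they then stand; what a row does not reach is not made up. A row lasts 1/8 s, in which the tool goes at most 62.5 mm and 10.7 degrees, less where a joint would pass 70% of its speed; a pose out of reach is approached as far as the arm can. A call with a gripper value outside its range is refused whole. The fingers move at their own pace and stop on an object; "newtons" is the grip in N (left out, the last holds). Time passes only in rows, so rows that do not move let the fingers close. It gives the time, the measured TCP pose, the force and the opening at its end, in the units of the state.
- arm.state(): the state, without advancing time (a new reading comes with each control period).
- arm.read_camera(name): name is "scene" or "top" or "wrist"; returns a dict with "image" (420x560x3 uint8, red, green, blue), "camera_matrix" (3x3 intrinsics, pixels), "R" (3x3) and "t" (3): a world point X has camera coordinates R X + t. Camera axes: x right, y down, z forward; pixel columns grow to the right and rows downward; lengths in mm; the calibration is good to about 2 mm. A picture is of the moment at which its call begins. There is no depth.
- arm.finish_job(): hands the job in, once; it reports no verdict.
Trained networks look in the newest picture that a camera, given by its name, has taken for a name from the list of things; names that differ only in an ending like _2 or _b are one class to them, and where a whole thing is asked for, a point or a joint stands for the part that bears it (a point fixed in the world has none). Each returns a list of dicts, best first, with "score" (0 to 1); they miss things now and then, are a little off and sometimes report something else, mostly with a low value. They report only what shows in the picture. A call takes as long as a camera call.
- arm.search_frame(camera, label): "position" ([row, column] in pixels, amid what is visible of it).
- arm.mark_of(camera, label): "position" ([row, column] in pixels: a listed point, or the origin of a listed thing).
The state is a dict: "clock": time; "q": joint angles; "qvel": joint speeds; "joint_efforts": joint torques, N m; "tcp_pos": TCP position; "ee_rot": TCP orientation; "contact_force": force on the tool from outside, world axes, zero at the start; "ft_torque": the same for the moment, N m; "width": finger opening in mm.
Only numpy, scipy, OpenCV 4.12 (cv2) and the standard library are available. Lean on these libraries where they do the work, as an engineer would, in place of code of your own. Each camera call takes 0.05 s, during which the arm holds its last target.

TASK

Build the sieve tower on the shaker from the bottom up, one piece at a time: the dark receiving pan into the white ring, then the blue fine sieve, then the yellow coarse sieve, then the lid with the black knob, each level and fully home in the piece below. Set every piece down gently, without dropping it, and let go of it before fetching the next. The green sieve is not needed: leave it, the bottle and the beaker standing where they are.

Things in the scene. Friction and masses are not known exactly. Their poses are not given: they have to be found in the camera images.
- shaker: Grey round shaker, knob and red and green buttons on its side, fixed, place varies. Drum 110 mm diameter, 45 mm tall; on top a white locating ring, 51 mm inside, 62 mm outside, rim 55 mm above the bench. Origin: centre of its underside, on the ring's axis, z up. A pan seated in the ring has its origin 47 mm above this one.
- pan: Dark steel round receiving pan with a plain floor, no mesh; upright, loose, 120 g. Origin: centre of underside, z up. Tapered skirt (42 mm diameter at the foot, 47 at its top) 0 to 8 mm up, drops into the white ring; straight frame, 56 mm outside, 8 to 36 mm up: grip it across. Open top, mouth 51 mm, floor 11 mm up.
- fine_sieve: Blue round sieve with fine mesh, upright, loose, 110 g. Origin: centre of underside, z up. Tapered skirt (42 mm diameter at the foot, 47 at its top) 0 to 8 mm up; straight frame, 56 mm outside, 8 to 36 mm up: grip it across. Open top, mouth 51 mm, mesh 12 mm up. Skirt drops into the rim below; seated, its origin is 28 mm above that of the piece below. Goes on the pan.
- coarse_sieve: Yellow round sieve with coarse mesh, upright, loose, 110 g. Origin: centre of underside, z up. Tapered skirt (42 mm diameter at the foot, 47 at its top) 0 to 8 mm up; straight frame, 56 mm outside, 8 to 36 mm up: grip it across. Open top, mouth 51 mm, mesh 12 mm up. Skirt drops into the rim below; seated, its origin is 28 mm above that of the piece below. Goes on the blue one.
- lid: Flat bright metal lid with a black knob, upright, loose, 100 g. Origin: centre of underside, z up. Tapered skirt (42 to 47 mm diameter) 0 to 8 mm up, disc 56 mm diameter 8 to 12 mm up, round knob 20 mm diameter 12 to 42 mm up: grip it by the knob. Seated, its origin is 28 mm above that of the sieve below.
- medium_sieve: Bystander: green round sieve with medium mesh, 56 mm diameter, 36 mm tall, loose. Origin: centre of its underside. Not needed, stays where it stands.
- bottle: Bystander: amber bottle with a blue cap, 60 mm diameter, 120 mm tall, loose. Origin: centre of its underside. Stays where it stands.
- beaker: Bystander: clear glass beaker, 68 mm rim diameter, 85 mm tall, loose. Origin: centre of its underside. Stays where it stands.

How it is judged (in metres and radians):
On the way, in this order (a step that is already met when the one before it is completed fails the run):
1. the receiving pan sits home in the shaker's ring, let go (horizontal distance between pan and shaker below 0.004 m and z of pan in the frame of shaker between 0.045 and 0.049 m and angle between pan's own z axis and vertical below 0.06 rad and contact force between the fingers and pan below 0.3 N), for 0.2 s.
2. the blue fine sieve sits home on the pan, let go (horizontal distance between fine_sieve and pan below 0.004 m and z of fine_sieve in the frame of pan between 0.026 and 0.03 m and angle between fine_sieve's own z axis and vertical below 0.06 rad and contact force between the fingers and fine_sieve below 0.3 N), for 0.2 s.
3. the yellow coarse sieve sits home on the blue one, let go (horizontal distance between coarse_sieve and fine_sieve below 0.004 m and z of coarse_sieve in the frame of fine_sieve between 0.026 and 0.03 m and angle between coarse_sieve's own z axis and vertical below 0.06 rad and contact force between the fingers and coarse_sieve below 0.3 N), for 0.2 s.
4. the lid sits home on the yellow sieve, let go (horizontal distance between lid and coarse_sieve below 0.004 m and z of lid in the frame of coarse_sieve between 0.026 and 0.03 m and angle between lid's own z axis and vertical below 0.06 rad and contact force between the fingers and lid below 0.3 N), for 0.2 s.
At the end, for the whole second after the job is handed in: Pan in the shaker's ring, blue sieve on the pan, yellow sieve on the blue, lid on the yellow: each within 4 mm of the axis of the piece below, within 2 mm of its fully seated height, within 0.06 rad of level, released and at rest (horizontal distance between pan and shaker below 0.004 m and z of pan in the frame of shaker between 0.045 and 0.049 m and angle between each of pan, fine_sieve, coarse_sieve, lid's own z axis and vertical below 0.06 rad and linear speed of each of pan, fine_sieve, coarse_sieve, lid below 0.02 m/s and horizontal distance between fine_sieve and pan below 0.004 m and z of fine_sieve in the frame of pan between 0.026 and 0.03 m and horizontal distance between coarse_sieve and fine_sieve below 0.004 m and z of coarse_sieve in the frame of fine_sieve between 0.026 and 0.03 m and horizontal distance between lid and coarse_sieve below 0.004 m and z of lid in the frame of coarse_sieve between 0.026 and 0.03 m); the robot touches nothing.
It fails at once if the green sieve, the bottle or the beaker is moved more than 20 mm or tipped (distance of any of medium_sieve, bottle, beaker from where it was at the start of the episode above 0.02 m or angle between any of medium_sieve, bottle, beaker's own z axis and vertical above 0.3 rad).
It fails at once if a piece of the tower is dropped (falls faster than 0.6 m/s out of the fingers, some 20 mm) or tipped over ((linear speed of pan above 0.6 m/s and contact force between the fingers and pan below 0.05 N) or (linear speed of fine_sieve above 0.6 m/s and contact force between the fingers and fine_sieve below 0.05 N) or (linear speed of coarse_sieve above 0.6 m/s and contact force between the fingers and coarse_sieve below 0.05 N) or (linear speed of lid above 0.6 m/s and contact force between the fingers and lid below 0.05 N) or angle between any of pan, fine_sieve, coarse_sieve, lid's own z axis and vertical above 0.8 rad).
It also fails if it takes over 99 s, if anything falls off the work surface, if the arm or the gripper's body presses on something with over 40 N, if the wrist force passes 120 N, or if a joint passes its speed limit or range.

## Working session

There is one attempt and no reset: what is moved stays moved. The work goes in short steps, Python scripts to look and compute and a tool call to move; the robot and the scene stay as the last step left them, time stands still between calls to the robot, and variables do not carry over. Pictures are saved under pics/ and viewed, and the job is handed in when it is done.

Besides the shell and the picture viewer there is one more tool, called after "Request:" by a JSON object that holds its "name" and its "arguments". drive_tool: Moves the arm, as the interface text tells. Its arguments: {"type":"object","properties":{"targets":{"type":"array"},"newtons":{"type":"number"}},"required":["targets"]}

```bash
ls; mkdir -p pics
cat > h.py <<'E'
from station import arm
import numpy as np, cv2
np.set_printoptions(precision=2,suppress=True)
def ray(c,px):
    K=np.array(c["camera_matrix"]);R=np.array(c["R"]);t=np.array(c["t"])
    d=R.T@np.linalg.inv(K)@np.array([px[1],px[0],1.0]); o=-R.T@t
    return o,d
def atz(c,px,z):
    o,d=ray(c,px); return o+d*(z-o[2])/d[2]
def proj(c,X):
    p=np.array(c["camera_matrix"])@(np.array(c["R"])@np.array(X)+np.array(c["t"])); return p[:2]/p[2]
def save(c,n): cv2.imwrite("pics/"+n,cv2.cvtColor(np.array(c["image"]),cv2.COLOR_RGB2BGR))
E
python3 - <<'E'
from h import *
s=arm.state(); print(s["tcp_pos"],s["ee_rot"],s["width"],s["clock"],arm.tcp_to_grasp)
for n in["scene","top","wrist"]:
    c=arm.read_camera(n); save(c,n+"0.png"); print(n,np.array(c["R"]),np.array(c["t"]))
    if n=="wrist": continue
    for l in["shaker","pan","fine_sieve","coarse_sieve","lid","medium_sieve","bottle","beaker"]:
        m=arm.mark_of(n,l); print(l,[(np.round(x["position"],1).tolist(),round(x["score"],2),atz(c,x["position"],0)[:2]) for x in m[:2]])
print(arm.state()["clock"])
E
```

```text
pics
[228.47 499.93 202.9 ] [[-0.   -0.91  0.42]
 [-0.    0.42  0.91]
 [-1.    0.   -0.  ]] 85.64591896663195 0.0 18.700000000000003
scene [[ 0.59  0.81 -0.01]
 [ 0.62 -0.47 -0.63]
 [-0.51  0.36 -0.78]] [-305.38 -307.82 1252.15]
shaker [([201.9, 388.7], 0.75, array([633.42, 223.56]))]
pan [([177.7, 309.2], 0.9, array([455.05, 120.34])), ([154.2, 358.1], 0.54, array([466.31, 277.5 ]))]
fine_sieve [([260.7, 157.1], 0.73, array([ 449.6 , -298.86]))]
coarse_sieve [([153.1, 358.7], 0.89, array([464.15, 281.65]))]
lid [([224.1, 222.0], 0.86, array([ 448.75, -133.55]))]
medium_sieve [([203.8, 274.1], 0.9, array([471.7 ,  -0.94]))]
bottle [([247.1, 324.5], 0.67, array([641.33,  16.17])), ([305.5, 253.8], 0.55, array([ 664.68, -188.09]))]
beaker [([249.1, 325.3], 0.76, array([646.48,  14.19]))]
top [[ 0.09 -1.   -0.  ]
 [-0.97 -0.09 -0.2 ]
 [ 0.2   0.02 -0.98]] [-37.8  549.02 810.39]
shaker [([166.8, 185.8], 0.56, array([638.8 , 231.14]))]
pan [([249.6, 224.1], 0.9, array([455.96, 120.05]))]
fine_sieve [([268.6, 411.0], 0.91, array([ 451.9 , -294.86]))]
coarse_sieve [([243.9, 151.7], 0.89, array([453.88, 282.49]))]
lid [([267.4, 332.4], 0.94, array([ 438.74, -122.34]))]
medium_sieve [([246.5, 278.2], 0.59, array([473.81,   0.81]))]
bottle [([172.9, 366.6], 0.9, array([ 662.18, -187.39]))]
beaker [([170.2, 278.1], 0.69, array([650.07,  17.01])), ([242.4, 150.5], 0.64, array([456.96, 285.68]))]
wrist [[ 0.42  0.91  0.  ]
 [ 0.88 -0.4   0.27]
 [ 0.24 -0.11 -0.96]] [-550.84  -34.99  377.32]
0.95
```

View pics/scene0.png

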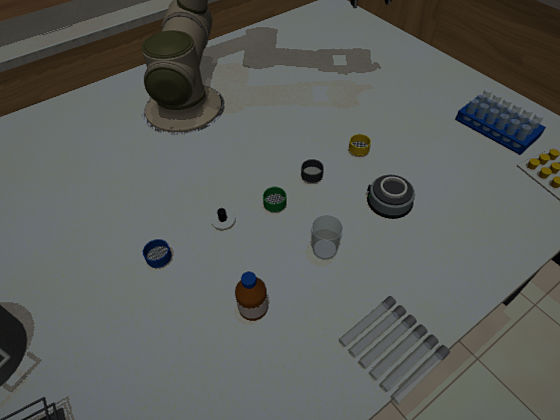

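View pics/top0.png

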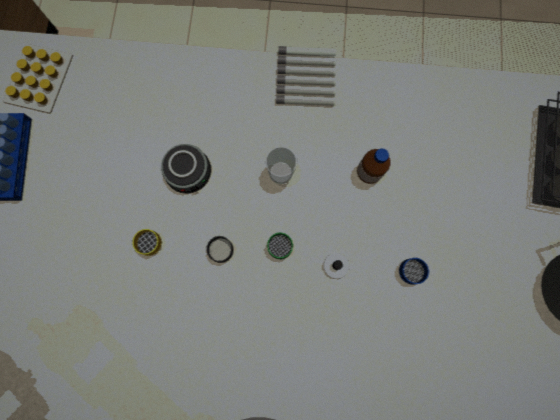

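View pics/wrist0.png

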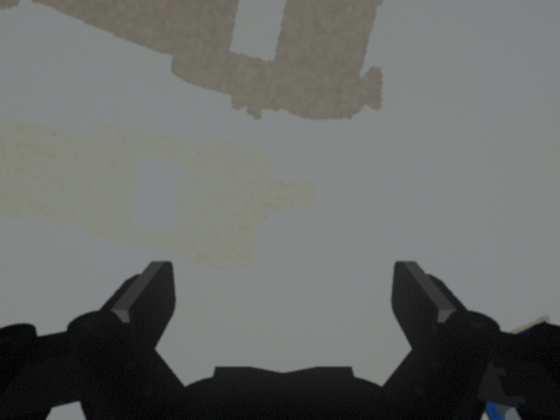

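```bash
cat >> h.py <<'E'
from scipy.spatial.transform import Rotation as Ro
RD=np.array([[0,-1,0],[0,0,1],[-1,0,0]],float)
def go(target,Rt=RD,s=None):
    s=s or arm.state(); R=np.array(s["ee_rot"]);p=np.array(s["tcp_pos"])
    print("shift tool",R.T@(np.array(target)-p),"rot deg",np.degrees(Ro.from_matrix(R.T@Rt).as_rotvec()),"pos",p,"w",round(s["width"],1),"F",np.array(s["contact_force"]),"t",s["clock"])
E
python3 - <<'E'
from h import *
go([455,120,170])
c=arm.read_camera("wrist");R=np.array(c["R"]);s=arm.state();T=np.array(s["ee_rot"])
print("campos in tool",T.T@(-R.T@np.array(c["t"])-np.array(s["tcp_pos"])), "axes",T.T@R.T, c["camera_matrix"])
E
```

```text
shift tool [  33.5  -363.93 -251.65] rot deg [-24.57   0.    -0.  ] pos [228.66 500.19 203.52] w 85.5 F [-1.38 -0.29 -1.06] t 0.95
campos in tool [-169.93   66.2     0.62] axes [[-0.   -0.27  0.96]
 [-0.   -0.96 -0.27]
 [ 1.   -0.    0.  ]] [[363.85   0.   283.02]
 [  0.   363.85 204.79]
 [  0.     0.     1.  ]]
```

Request:
{"name": "drive_tool", "arguments": {"targets": [0,0,0,-8.2,0,0,100,0,0,0,-8.2,0,0,100,0,0,0,-8.2,0,0,100]}}

```text
clock: 1.38
tcp_pos: [228.7, 500.2, 203.5]
ee_rot: [[0.0, -1.0, -0.013], [-0.0, -0.013, 1.0], [-1.0, -0.0, -0.0]]
contact_force: [0.9, -0.3, -0.8]
width: 85.7
```

Run:
```python
from h import *
go([455,120,170])
```

```text
shift tool [  33.55 -221.25 -383.16] rot deg [ 0.76 -0.    0.  ] pos [228.66 500.18 203.54] w 85.7 F [ 0.93 -0.28 -0.84] t 1.375
```

Request:
{"name": "drive_tool", "arguments": {"targets": [4,-28,-48,0.7,0,0,100,4,-28,-48,0,0,0,100,4,-28,-48,0,0,0,100,4,-28,-48,0,0,0,100,4,-28,-48,0,0,0,100,4,-28,-48,0,0,0,100,4,-28,-48,0,0,0,100,4,-28,-48,0,0,0,100]}}

```text
clock: 2.38
tcp_pos: [460.6, 108.8, 171.5]
ee_rot: [[0.005, -1.0, -0.01], [0.002, -0.01, 1.0], [-1.0, -0.005, 0.002]]
contact_force: [1.5, 1.4, 0.4]
width: 85.6
```

```bash
cat >> h.py <<'E'
def look(lbl,z,name,cams=("wrist","scene","top")):
    for n in cams:
        c=arm.read_camera(n)
        if n=="wrist": save(c,name)
        for l in ([lbl] if isinstance(lbl,str) else lbl):
            for x in arm.mark_of(n,l)[:1]: print(n,l,np.round(x["position"],1),round(x["score"],2),"at z",z,atz(c,x["position"],z)[:2])
E
python3 - <<'E'
from h import *
go([455,120,100])
look("pan",0,"w1.png",("wrist",))
E
```

```text
shift tool [71.48  5.86 11.09] rot deg [0.55 0.13 0.26] pos [460.64 108.8  171.49] w 85.6 F [1.46 1.43 0.38] t 2.375
wrist pan [169.7 303. ] 0.81 at z 0 [455.   128.36]
```

View pics/w1.png

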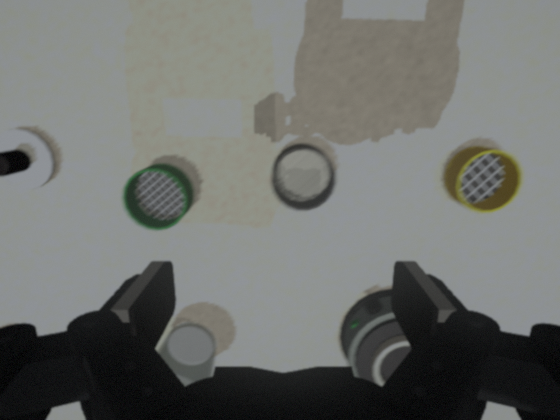

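```bash
cat >> h.py <<'E'
def fit(c,rc,r0,r1,ztop,lo=None,hi=None,n=90,dark=True,rads=28.0,thr=None):
    """rim fit: model circle radius rads at ztop, search strongest radial edge, solve centre"""
    from scipy.optimize import least_squares
    g=cv2.GaussianBlur(cv2.cvtColor(np.array(c["image"]),cv2.COLOR_RGB2GRAY),(0,0),1.0).astype(float)
    ctr=np.array(rc,float)
    for it in range(4):
        pts=[]
        for a in np.linspace(0,2*np.pi,n,endpoint=False):
            P=[proj(c,[ctr[0]+r*np.cos(a),ctr[1]+r*np.sin(a),ztop]) for r in np.arange(r0,r1,0.25)]
            v=np.array([cv2.getRectSubPix(g.astype(np.float32),(1,1),(float(p[0]),float(p[1])))[0,0] for p in P])
            d=np.gradient(v)*(1 if dark else -1)
            k=d.argmax()
            if d[k]>0.5 and 0<k<len(d)-1: pts.append(atz(c,(P[k][1],P[k][0]),ztop)[:2])
        pts=np.array(pts)
        s=least_squares(lambda q:np.hypot(*(pts-q[:2]).T)-q[2],[*ctr,rads],loss="soft_l1",f_scale=0.5)
        ctr=s.x[:2]
    print("fit",s.x,"n",len(pts),"med res",np.median(abs(s.fun)))
    return s.x
E
python3 - <<'E'
from h import *
go([455,120,100])
look("pan",0,"w2.png")
c=arm.read_camera("wrist"); fit(c,[455,124],22,36,36)
c=arm.read_camera("top"); fit(c,[455,121],22,36,36)
c=arm.read_camera("scene"); fit(c,[455,121],22,36,36)
look("shaker",0,"w2.png")
E
```

```text
shift tool [70.9   7.37 13.39] rot deg [0.24 0.07 0.25] pos [462.12 106.56 170.92] w 85.8 F [-0.21  0.07  0.45] t 2.475
wrist pan [165.8 305.3] 0.94 at z 0 [452.7  128.04]
scene pan [177.  308.3] 0.7 at z 0 [451.76 120.03]
fit [454.45 127.83  28.11] n 90 med res 0.6140170743494089
fit [451.59 130.35  34.15] n 17 med res 0.37109245289846626
fit [459.51 123.89  29.55] n 67 med res 1.5974757292885187
wrist shaker [332.7 391. ] 0.94 at z 0 [631.06 230.59]
top shaker [169.9 183.6] 0.87 at z 0 [630.91 235.2 ]
```

Request:
{"name": "drive_tool", "arguments": {"targets": [25,2,7,0,0,0,100,25,3,7,0,0,0,100,26,3,7,0,0,0,100,0,0,0,0,0,0,100]}}

```text
clock: 3.72
tcp_pos: [452.4, 132.1, 94.0]
ee_rot: [[0.006, -1.0, -0.009], [0.002, -0.009, 1.0], [-1.0, -0.006, 0.002]]
contact_force: [-0.1, -0.4, 1.5]
width: 85.5
```

Run:
```python
from h import *
go([454.5,127.5,8])
look("pan",0,"w3.png",("wrist",))
c=arm.read_camera("wrist"); fit(c,[454.5,127],22,36,36); go([454.5,127.5,8])
```

```text
shift tool [86.04 -1.53 -4.83] rot deg [0.54 0.11 0.34] pos [452.42 132.15  94.04] w 85.5 F [-0.09 -0.45  1.46] t 3.725
wrist pan [198.1 274.7] 0.92 at z 0 [454.67 126.36]
fit [453.97 128.27  28.45] n 90 med res 0.7907658225068896
shift tool [88.11  0.69 -4.46] rot deg [0.5  0.12 0.64] pos [454.17 131.78  96.12] w 85.2 F [ 0.64 -0.09  0.5 ] t 3.875
```

View pics/w3.png

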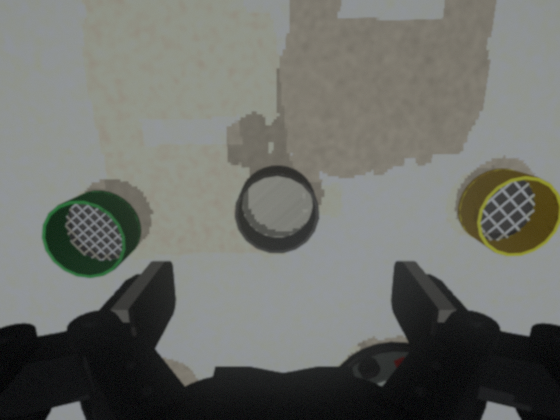

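Request:
{"name": "drive_tool", "arguments": {"targets": [20,0,-4,0.5,0,0.5,100,25,0,0,0,0,0,100,25,0,0,0,0,0,100,12,0,0,0,0,0,100,0,0,0,0,0,0,100]}}

```text
clock: 4.5
tcp_pos: [459.9, 126.8, 17.5]
ee_rot: [[0.015, -1.0, 0.001], [0.002, 0.001, 1.0], [-1.0, -0.015, 0.002]]
contact_force: [-0.1, -0.2, 1.1]
width: 85.4
```

Run:
```python
from h import *
go([454.5,128,8])
```

```text
shift tool [9.43 5.52 1.15] rot deg [-0.08  0.12  0.84] pos [459.88 126.82  17.51] w 85.4 F [-0.14 -0.16  1.1 ] t 4.5
```

Request:
{"name": "drive_tool", "arguments": {"targets": [4,5.5,1,0,0,0.8,100,4,0,0,0,0,0,100,0,0,0,0,0,0,100]}}

```text
clock: 4.88
tcp_pos: [455.3, 127.9, 10.8]
ee_rot: [[0.003, -1.0, 0.001], [0.002, 0.001, 1.0], [-1.0, -0.003, 0.002]]
contact_force: [0.4, 0.5, -0.7]
width: 85.5
```

Run:
```python
from h import *
go([454.5,128,8])
c=arm.read_camera("wrist"); save(c,"w4.png"); fit(c,[454.5,128],22,36,36)
```

```text
shift tool [2.84 0.77 0.05] rot deg [-0.08  0.13  0.19] pos [455.26 127.95  10.84] w 85.5 F [ 0.38  0.47 -0.69] t 4.875
fit [453.55 128.22  28.69] n 90 med res 0.9563118106098223
```

View pics/w4.png

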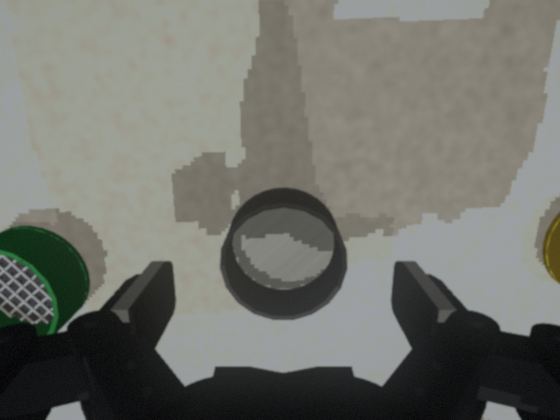

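Request:
{"name": "drive_tool", "arguments": {"targets": [2,1,0,0,0,0,100,0,0,0,0,0,0,40,0,0,0,0,0,0,40,0,0,0,0,0,0,40,0,0,0,0,0,0,40,0,0,0,0,0,0,40], "newtons": 30}}

```text
clock: 5.68
tcp_pos: [454.5, 128.0, 9.1]
ee_rot: [[0.004, -1.0, 0.001], [0.002, 0.001, 1.0], [-1.0, -0.004, 0.002]]
contact_force: [0.3, 0.0, -0.3]
width: 34.3
```

Run:
```python
from h import *
c=arm.read_camera("wrist"); save(c,"w5.png"); fit(c,[454.5,128],22,30,36)
go([454,128,50])
```

```text
fit [455.44 128.21  27.42] n 58 med res 0.2499620362074566
shift tool [-40.86   0.34   0.13] rot deg [-0.08  0.13  0.24] pos [454.52 127.97   9.14] w 34.0 F [-0.17 -0.69 -0.52] t 5.725
```

View pics/w5.png

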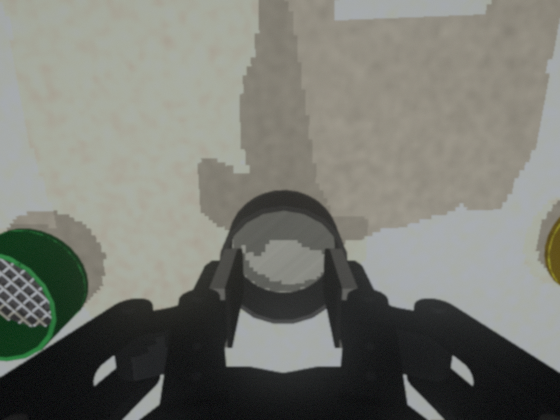

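Run:
```python
from h import *
c=arm.read_camera("wrist"); s=arm.state(); p=np.array(s["tcp_pos"]);T=np.array(s["ee_rot"])
for sx in (0,-8,-18.7,-40):
  for sy in(-11,11): print(sx,sy,[proj(c,p+T@np.array([sx,sy,sz])) for sz in(-17,17)])
look("pan",0,"w6.png")
c=arm.read_camera("scene"); save(c,"s6.png")
im=cv2.imread("pics/s6.png"); cv2.imwrite("pics/s6z.png",cv2.resize(im[80:260,220:420],(800,720)[:2],interpolation=cv2.INTER_CUBIC)[:600])
```

```text
0 -11 [array([249.11, 262.07]), array([316.24, 262.01])]
0 11 [array([247.96, 220.71]), array([317.29, 220.64])]
-8 -11 [array([247.64, 268.96]), array([317.7, 268.9])]
-8 11 [array([246.39, 225.97]), array([318.85, 225.9 ])]
-18.7 -11 [array([245.46, 279.18]), array([319.86, 279.11])]
-18.7 11 [array([244.04, 233.79]), array([321.17, 233.72])]
-40 -11 [array([240.19, 303.82]), array([325.09, 303.73])]
-40 11 [array([238.36, 252.8 ]), array([326.8 , 252.71])]
wrist pan [237.1 282.6] 0.75 at z 0 [455.51 127.98]
scene pan [177.2 310.9] 0.65 at z 0 [456.29 124.87]
```

View pics/s6z.png

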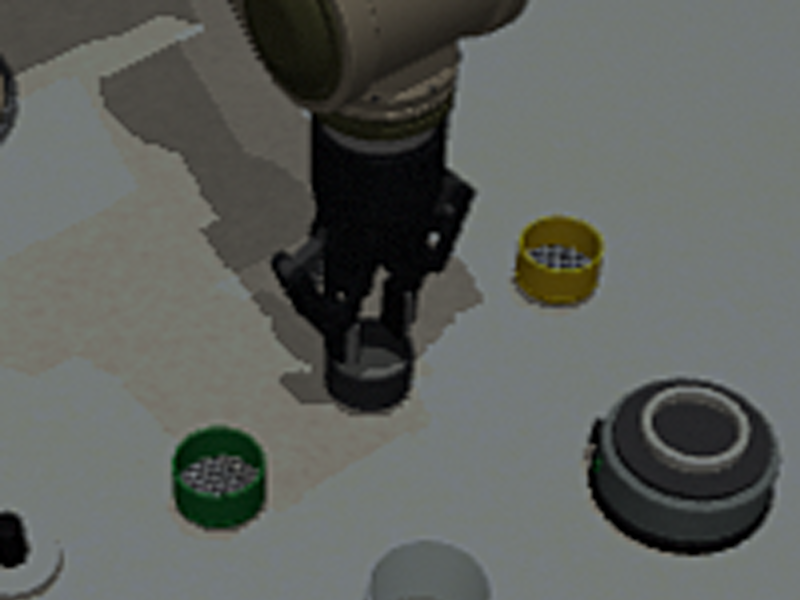

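Request:
{"name": "drive_tool", "arguments": {"targets": [-15,0,0,0,0,0,40,-15,0,0,0,0,0,0,0,0,0,0,0,0,0,0,0,0,0,0,0,0,0,0,0,0,0,0,0,0,0,0,0,0,0,0]}}

```text
clock: 6.88
tcp_pos: [453.5, 127.8, 38.3]
ee_rot: [[0.001, -1.0, 0.001], [0.002, 0.001, 1.0], [-1.0, -0.001, 0.002]]
contact_force: [-0.2, 0.4, 0.1]
width: 0.2
```

Run:
```python
from h import *
c=arm.read_camera("wrist"); save(c,"w7.png"); s=arm.state(); p=np.array(s["tcp_pos"]);T=np.array(s["ee_rot"])
for sx in (0,-8,-18.7,-30,-40):
  for sy in(-11,0,11): print(sx,sy,[proj(c,p+T@np.array([sx,sy,sz])) for sz in(0,)])
go([454,128,50])
```

```text
0 -11 [array([282.63, 262.11])]
0 0 [array([282.61, 241.76])]
0 11 [array([282.59, 220.74])]
-8 -11 [array([282.63, 269.  ])]
-8 0 [array([282.6 , 247.86])]
-8 11 [array([282.58, 226.  ])]
-18.7 -11 [array([282.62, 279.22])]
-18.7 0 [array([282.59, 256.93])]
-18.7 11 [array([282.57, 233.82])]
-30 -11 [array([282.6 , 291.48])]
-30 0 [array([282.58, 267.83])]
-30 11 [array([282.55, 243.26])]
-40 -11 [array([282.59, 303.86])]
-40 0 [array([282.56, 278.87])]
-40 11 [array([282.53, 252.84])]
shift tool [-11.7   -0.51   0.19] rot deg [-0.09  0.13  0.08] pos [453.5  127.84  38.3 ] w -0.0 F [0.38 0.89 0.05] t 6.925
```

View pics/w7.png

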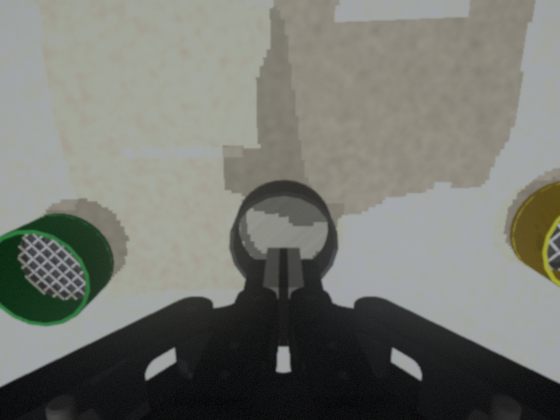

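Request:
{"name": "drive_tool", "arguments": {"targets": [0,0,0,0,0,0,100,0,0,0,0,0,0,100,0,0,0,0,0,0,100,0,0,0,0,0,0,100,15,0,0,0,0,0,100,15,0,0,0,0,0,100,15,0,0,0,0,0,100,0,0,0,0,0,0,100]}}

```text
clock: 7.92
tcp_pos: [454.0, 128.0, -7.7]
ee_rot: [[0.002, -1.0, 0.001], [0.002, 0.001, 1.0], [-1.0, -0.002, 0.002]]
contact_force: [-0.2, 0.2, 0.1]
width: 85.6
```

Run:
```python
from h import *
c=arm.read_camera("wrist"); save(c,"w8.png"); fit(c,[454.5,128],22,36,36)
go([454.5,128,-27])
```

```text
fit [453.34 128.15  28.78] n 90 med res 1.0420107126584224
shift tool [19.89 -0.02 -0.02] rot deg [-0.08  0.13  0.21] pos [454.41 127.98  -7.11] w 85.6 F [0.38 0.68 0.39] t 7.975
```

View pics/w8.png

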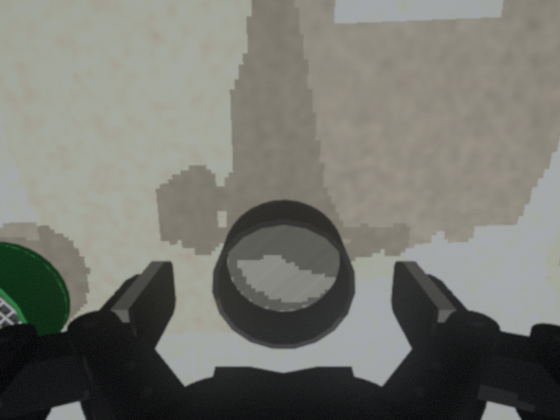

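Request:
{"name": "drive_tool", "arguments": {"targets": [10,0,0,0,0,0,100,10,0,0,0,0,0,100,0,0,0,0,0,0,100,0,0,0,0,0,0,60,0,0,0,0,0,0,60,0,0,0,0,0,0,60,0,0,0,0,0,0,60]}}

```text
clock: 8.85
tcp_pos: [455.3, 128.1, -26.9]
ee_rot: [[0.006, -1.0, 0.001], [0.002, 0.001, 1.0], [-1.0, -0.006, 0.002]]
contact_force: [0.3, -0.5, -1.0]
width: 55.4
```

Run:
```python
from h import *
c=arm.read_camera("wrist"); save(c,"w9.png"); fit(c,[454.5,128],22,36,36)
go([454.5,128,-27])
```

```text
fit [451.1  128.15  29.82] n 78 med res 1.0477243573477573
shift tool [ 0.1   0.84 -0.12] rot deg [-0.07  0.13  0.36] pos [455.34 128.11 -26.9 ] w 55.5 F [-0.05  0.15 -1.69] t 8.9
```

View pics/w9.png

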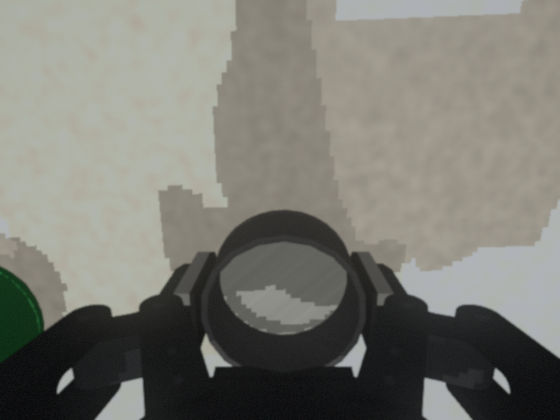

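Request:
{"name": "drive_tool", "arguments": {"targets": [-3,0,0,0,0,0,50,-10,0,0,0,0,0,50,-30,0,0,0,0,0,50,-30,-25,0,0,0,0,50,-30,-40,0,0,0,0,50,-30,-50,0,0,0,0,50,-15,-40,0,0,0,0,50,0,0,0,0,0,0,50], "newtons": 45}}

```text
clock: 9.9
tcp_pos: [612.2, 127.6, 131.2]
ee_rot: [[0.007, -1.0, 0.001], [0.002, 0.001, 1.0], [-1.0, -0.007, 0.002]]
contact_force: [-0.7, -0.8, -1.7]
width: 54.8
```

Run:
```python
from h import *
c=arm.read_camera("wrist"); save(c,"w10.png");s=arm.state()
m=arm.mark_of("wrist","shaker"); print([(x["position"],atz(c,x["position"],0)) for x in m])
go([634,230,100])
```

```text
[([203.5, 402.4], array([629.35, 230.69,   0.  ]))]
shift tool [ 30.23 -24.41 102.07] rot deg [-0.03  0.13  0.17] pos [609.44 127.88 129.93] w 54.7 F [ 0.07 -0.65 -1.2 ] t 10.0
```

View pics/w10.png

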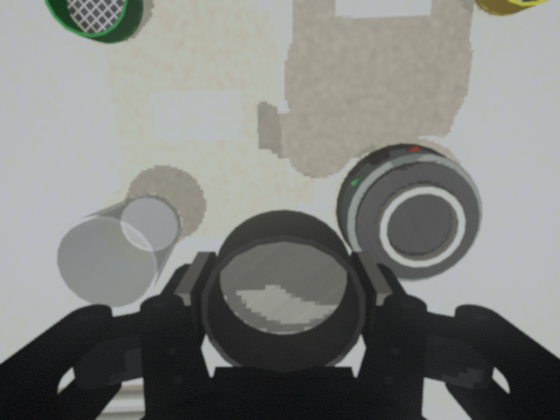

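```bash
cat >> h.py <<'E'
def ring(c,rc,z=55,r0=27,r1=36,rads=31.):  # bright ring outer edge
    return fit(c,rc,r0,r1,z,dark=False,rads=rads)
E
python3 - <<'E'
from h import *
c=arm.read_camera("wrist"); go([634,230,100])
print(proj(c,[632,230.7,55]))
for r in (fit(c,[632,230.7],20,29,55,dark=True,rads=25.5), ring(c,[632,230.7])): pass
c=arm.read_camera("top");save(c,"t10.png"); ring(c,[632,230]); fit(c,[632,230.7],20,29,55,dark=True,rads=25.5)
c=arm.read_camera("scene"); ring(c,[632,230]); fit(c,[632,230.7],20,29,55,dark=True,rads=25.5)
# pan in hand
c=arm.read_camera("wrist");save(c,"w11.png"); s=arm.state();p=np.array(s["tcp_pos"])
fit(c,p[:2],22,26.5,p[2]+27+36,dark=False,rads=25.5); print(p)
E
```

```text
shift tool [ 29.83 -25.05 101.95] rot deg [-0.02  0.13  0.11] pos [608.86 127.99 129.55] w 54.7 F [-0.25 -0.34 -1.85] t 10.05
[426.41 232.49]
fit [632.05 227.47  25.29] n 90 med res 0.04776723119275239
fit [632.09 227.45  30.46] n 90 med res 0.20517010980446848
fit [632.89 232.2   30.88] n 1 med res 3.0544624785022734e-06Traceback (most recent call last):
  File "<stdin>", line 5, in <module>
  File "h.py", line 38, in fit
    s=least_squares(lambda q:np.hypot(*(pts-q[:2]).T)-q[2],[*ctr,rads],loss="soft_l1",f_scale=0.5)
    return func(*args, **kwargs)
    vector_fun = VectorFunction(
        fun_wrapped,
    ...<6 lines>...
        workers=workers
    )
    self._update_fun()
    ~~~~~~~~~~~~~~~~^^
    self.f = self.fun_wrapped(xp_copy(self.x))
             ~~~~~~~~~~~~~~~~^^^^^^^^^^^^^^^^^
    return np.atleast_1d(self.fun(x))
                         ~~~~~~~~^^^
    return self.f(x, *self.args, **self.kwargs)
           ~~~~~~^^^^^^^^^^^^^^^^^^^^^^^^^^^^^^
  File "h.py", line 38, in <lambda>
    s=least_squares(lambda q:np.hypot(*(pts-q[:2]).T)-q[2],[*ctr,rads],loss="soft_l1",f_scale=0.5)
                                        ~~~^~~~~~
ValueError: operands could not be broadcast together with shapes (0,) (2,)
```

Run:
```python
from h import *
c=arm.read_camera("wrist");save(c,"w11.png"); s=arm.state();p=np.array(s["tcp_pos"])
im=c["image"]; z=p[2]+27+36
print(p, proj(c,[p[0],p[1],z]), [proj(c,[p[0]+a,p[1]+b,z]) for a,b in((-25.5,0),(25.5,0),(0,25.5),(0,-25.5),(-28,0),(28,0))])
# bottom-of-image profile
col=im[200:380,283].mean(1).astype(int); print(list(enumerate(col,200))[::2])
print(list(enumerate(im[290,195:375].mean(1).astype(int),195))[::2])
```

```text
[608.83 128.04 129.55] [283.06 311.54] [array([282.98, 239.41]), array([283.14, 375.94]), array([359.92, 311.34]), array([206.12, 311.73]), array([282.97, 231.87]), array([283.14, 381.88])]
[(200, np.int64(180)), (202, np.int64(180)), (204, np.int64(181)), (206, np.int64(180)), (208, np.int64(174)), (210, np.int64(103)), (212, np.int64(66)), (214, np.int64(64)), (216, np.int64(62)), (218, np.int64(64)), (220, np.int64(61)), (222, np.int64(61)), (224, np.int64(59)), (226, np.int64(61)), (228, np.int64(59)), (230, np.int64(57)), (232, np.int64(58)), (234, np.int64(56)), (236, np.int64(65)), (238, np.int64(65)), (240, np.int64(68)), (242, np.int64(97)), (244, np.int64(105)), (246, np.int64(103)), (248, np.int64(102)), (250, np.int64(102)), (252, np.int64(103)), (254, np.int64(103)), (256, np.int64(104)), (258, np.int64(104)), (260, np.int64(103)), (262, np.int64(103)), (264, np.int64(103)), (266, np.int64(104)), (268, np.int64(104)), (270, np.int64(103)), (272, np.int64(103)), (274, np.int64(103)), (276, np.int64(103)), (278, np.int64(105)), (280, np.int64(103)), (282, np.int64(102)), (
[... 2277 characters left out ...]
int64(102)), (311, np.int64(103)), (313, np.int64(103)), (315, np.int64(102)), (317, np.int64(100)), (319, np.int64(103)), (321, np.int64(101)), (323, np.int64(102)), (325, np.int64(102)), (327, np.int64(102)), (329, np.int64(101)), (331, np.int64(103)), (333, np.int64(105)), (335, np.int64(104)), (337, np.int64(103)), (339, np.int64(103)), (341, np.int64(103)), (343, np.int64(98)), (345, np.int64(59)), (347, np.int64(40)), (349, np.int64(40)), (351, np.int64(39)), (353, np.int64(39)), (355, np.int64(40)), (357, np.int64(52)), (359, np.int64(51)), (361, np.int64(53)), (363, np.int64(43)), (365, np.int64(32)), (367, np.int64(30)), (369, np.int64(29)), (371, np.int64(34)), (373, np.int64(33))]
```

View pics/w11.png

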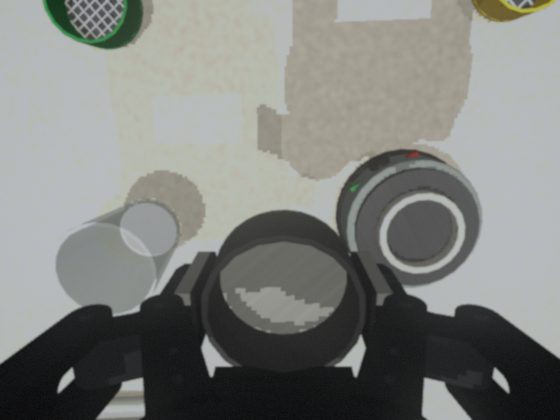

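Request:
{"name": "drive_tool", "arguments": {"targets": [0,-6,25,0,0,0,50,0,-6,25,0,0,0,50,5,-6,25,0,0,0,50,15,-5,24,0,0,0,50,20,0,0,0,0,0,50,20,0,0,0,0,0,50,10,0,0,0,0,0,50,0,0,0,0,0,0,50]}}

```text
clock: 11.15
tcp_pos: [626.5, 231.5, 53.7]
ee_rot: [[-0.007, -1.0, -0.0], [0.001, -0.0, 1.0], [-1.0, 0.007, 0.001]]
contact_force: [-0.4, -0.9, -0.4]
width: 54.4
```

Run:
```python
from h import *
go([631.5,227.4,22])
c=arm.read_camera("wrist");save(c,"w12.png");go([631.5,227.4,22])
```

```text
shift tool [31.65 -5.18 -4.17] rot deg [ 0.02  0.05 -0.4 ] pos [626.53 231.54  53.69] w 54.4 F [-0.44 -0.94 -0.35] t 11.15
shift tool [32.25 -4.89 -4.19] rot deg [ 0.02  0.06 -0.34] pos [626.8  231.55  54.28] w 54.6 F [-0.45 -0.36 -0.88] t 11.2
```

View pics/w12.png

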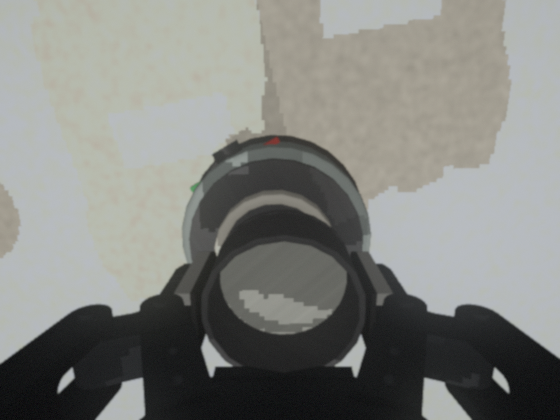

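Request:
{"name": "drive_tool", "arguments": {"targets": [2,-5,-4.2,0,0,-0.4,50,10,0,0,0,0,0,50,0,0,0,0,0,0,50]}}

```text
clock: 11.58
tcp_pos: [632.9, 226.9, 42.9]
ee_rot: [[0.004, -1.0, 0.0], [0.001, 0.0, 1.0], [-1.0, -0.004, 0.001]]
contact_force: [-0.2, 0.1, -1.3]
width: 54.6
```

Run:
```python
from h import *
go([631.5,227.4,20])
c=arm.read_camera("wrist");save(c,"w13.png");fit(c,[632,227.5],27,36,55,dark=False,rads=31.)
```

```text
shift tool [22.93  1.52  0.5 ] rot deg [-0.01  0.08  0.23] pos [632.93 226.87  42.93] w 54.6 F [-0.19  0.13 -1.3 ] t 11.575
fit [633.9  227.44  32.  ] n 74 med res 0.8626152733032644
```

View pics/w13.png

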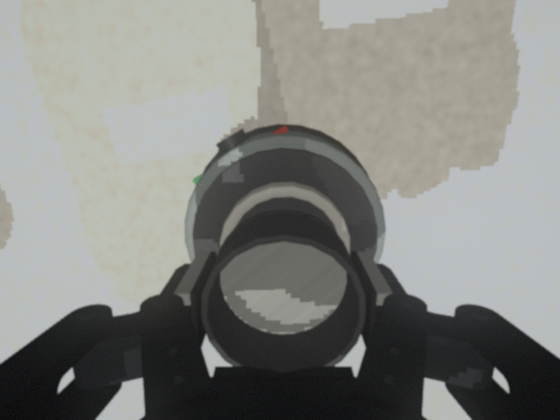

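Request:
{"name": "drive_tool", "arguments": {"targets": [6,1,0.5,0,0,0,50,6,0,0,0,0,0,50,4,0,0,0,0,0,50,0,0,0,0,0,0,50]}}

```text
clock: 12.12
tcp_pos: [632.3, 227.7, 26.6]
ee_rot: [[0.005, -1.0, -0.0], [0.002, -0.0, 1.0], [-1.0, -0.005, 0.002]]
contact_force: [0.9, -0.4, -1.2]
width: 55.0
```

Run:
```python
from h import *
go([631.5,227.4,20])
```

```text
shift tool [ 6.57  0.85 -0.26] rot deg [0.   0.09 0.31] pos [632.32 227.65  26.57] w 55.0 F [ 0.9  -0.43 -1.2 ] t 12.125
```

Request:
{"name": "drive_tool", "arguments": {"targets": [3,0.7,0,0,0,0,50,2.5,0,0,0,0,0,50,1.5,0,0,0,0,0,50,0,0,0,0,0,0,50]}}

```text
clock: 12.62
tcp_pos: [632.0, 227.7, 23.8]
ee_rot: [[0.009, -1.0, -0.001], [0.002, -0.001, 1.0], [-1.0, -0.009, 0.002]]
contact_force: [0.5, 0.2, 0.1]
width: 54.5
```

Run:
```python
from h import *
go([631.5,227.4,20])
c=arm.read_camera("wrist");save(c,"w14.png")
```

```text
shift tool [ 3.83  0.51 -0.34] rot deg [0.03 0.09 0.51] pos [631.97 227.74  23.83] w 54.5 F [0.51 0.24 0.09] t 12.625
```

View pics/w14.png

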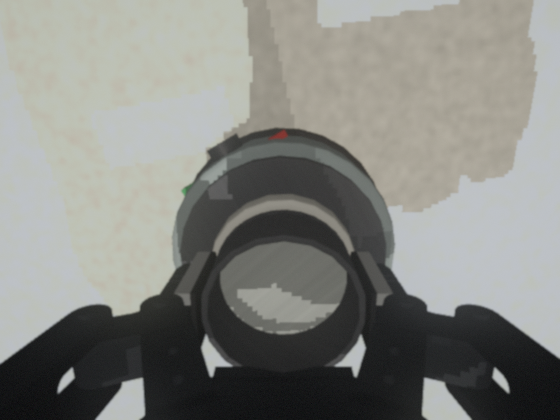

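Request:
{"name": "drive_tool", "arguments": {"targets": [3,0.5,0,0,0,0.4,50,3,0,0,0,0,0,50,0,0,0,0,0,0,50]}}

```text
clock: 13.05
tcp_pos: [632.2, 227.9, 23.9]
ee_rot: [[0.006, -1.0, -0.001], [0.002, -0.001, 1.0], [-1.0, -0.006, 0.002]]
contact_force: [0.8, -0.2, -1.4]
width: 54.6
```

Run:
```python
from h import *
go([631.5,227.4,20])
```

```text
shift tool [ 3.88  0.76 -0.49] rot deg [0.06 0.09 0.35] pos [632.23 227.88  23.88] w 54.6 F [ 0.76 -0.24 -1.43] t 13.05
```

Request:
{"name": "drive_tool", "arguments": {"targets": [6,0.6,-0.5,0,0,0,50,0,0,0,0,0,0,50]}}

```text
clock: 13.3
tcp_pos: [633.2, 228.1, 24.1]
ee_rot: [[0.013, -1.0, -0.002], [0.003, -0.002, 1.0], [-1.0, -0.013, 0.003]]
contact_force: [0.6, 0.5, -1.8]
width: 54.5
```

Run:
```python
from h import *
go([631.5,227.4,20])
c=arm.read_camera("wrist");save(c,"w15.png")
```

```text
shift tool [ 4.07  1.76 -0.68] rot deg [0.09 0.17 0.74] pos [633.2  228.07  24.1 ] w 54.5 F [ 0.57  0.48 -1.78] t 13.3
```

View pics/w15.png

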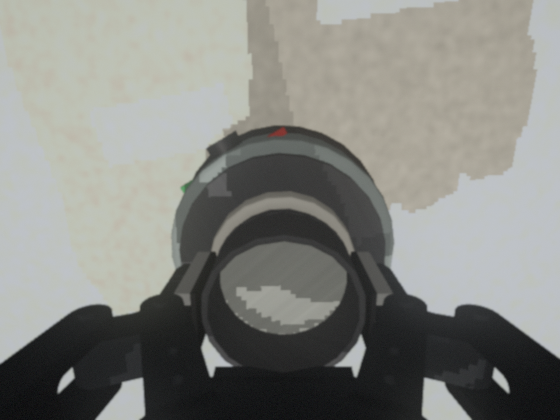

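Run:
```python
from h import *
s=arm.state()
for k in("q","qvel","joint_efforts","contact_force","ft_torque","tcp_pos"): print(k,np.array(s[k]))
```

```text
q [ 0.17  0.74  1.17  0.    1.21 -1.4 ]
qvel [-0.    0.02  0.01 -0.   -0.01  0.  ]
joint_efforts [ -0.1  -59.45 -19.84  -0.01   0.06   0.  ]
contact_force [-0.05  0.84 -0.98]
ft_torque [-0.04  0.04  0.02]
tcp_pos [633.29 228.14  23.81]
```

Request:
{"name": "drive_tool", "arguments": {"targets": [5,1.8,-0.6,0,0,0.7,50]}}

```text
clock: 13.48
tcp_pos: [633.2, 228.1, 23.0]
ee_rot: [[0.006, -1.0, -0.002], [0.004, -0.002, 1.0], [-1.0, -0.006, 0.004]]
contact_force: [-11.1, -0.0, 47.4]
width: 54.9
```

Request:
{"name": "drive_tool", "arguments": {"targets": [5,0,0,0,0,0,50]}}

```text
clock: 13.6
tcp_pos: [633.4, 228.2, 23.0]
ee_rot: [[0.009, -1.0, -0.003], [0.004, -0.003, 1.0], [-1.0, -0.009, 0.004]]
contact_force: [-21.4, -5.3, 45.0]
width: 54.7
```

Request:
{"name": "drive_tool", "arguments": {"targets": [5,0,0,0,0,0,50]}}

```text
clock: 13.72
tcp_pos: [633.4, 228.2, 23.1]
ee_rot: [[0.011, -1.0, -0.003], [0.003, -0.003, 1.0], [-1.0, -0.011, 0.003]]
contact_force: [-17.9, -4.4, 40.9]
width: 55.1
```

Request:
{"name": "drive_tool", "arguments": {"targets": [-3,1,0,0,0,0.5,50,0,0,0,0,0,0,50]}}

```text
clock: 13.98
tcp_pos: [632.3, 228.1, 26.0]
ee_rot: [[0.002, -1.0, -0.003], [0.003, -0.003, 1.0], [-1.0, -0.002, 0.003]]
contact_force: [0.1, 0.5, -1.7]
width: 54.6
```

Run:
```python
from h import *
go([632,227.4,20])
c=arm.read_camera("wrist");save(c,"w16.png");s=arm.state();p=np.array(s["tcp_pos"]);T=np.array(s["ee_rot"])
for sx in(-28,-32,-36,-40,-44): print(sx,[np.round(proj(c,p+T@np.array([sx,sy,27.4])),1).tolist() for sy in(11,-11)])
im=cv2.imread("pics/w16.png"); im=np.clip(im.astype(float)*1.8,0,255).astype(np.uint8)
cv2.imwrite("pics/w16z.png",cv2.resize(im[200:390,160:410],(788,599),interpolation=cv2.INTER_CUBIC))
c=arm.read_camera("scene");im=c["image"][130:250,280:440][:,:,::-1];im=np.clip(im.astype(float)*1.8,0,255).astype(np.uint8)
cv2.imwrite("pics/s16z.png",cv2.resize(im,(800,600),interpolation=cv2.INTER_CUBIC))
```

```text
shift tool [ 5.98  0.32 -0.74] rot deg [0.18 0.18 0.11] pos [632.31 228.12  25.98] w 54.6 F [ 0.06  0.49 -1.69] t 13.975
-28 [[348.1, 240.5], [345.7, 288.1]]
-32 [[349.8, 244.1], [347.3, 292.7]]
-36 [[351.6, 247.8], [349.0, 297.5]]
-40 [[353.5, 251.8], [350.7, 302.7]]
-44 [[355.5, 255.9], [352.6, 308.0]]
```

View pics/w16z.png

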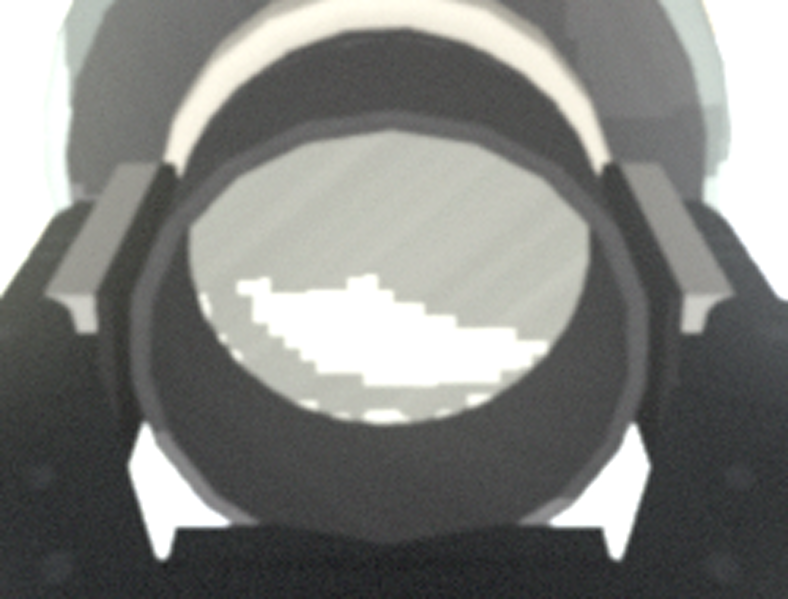

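View pics/s16z.png

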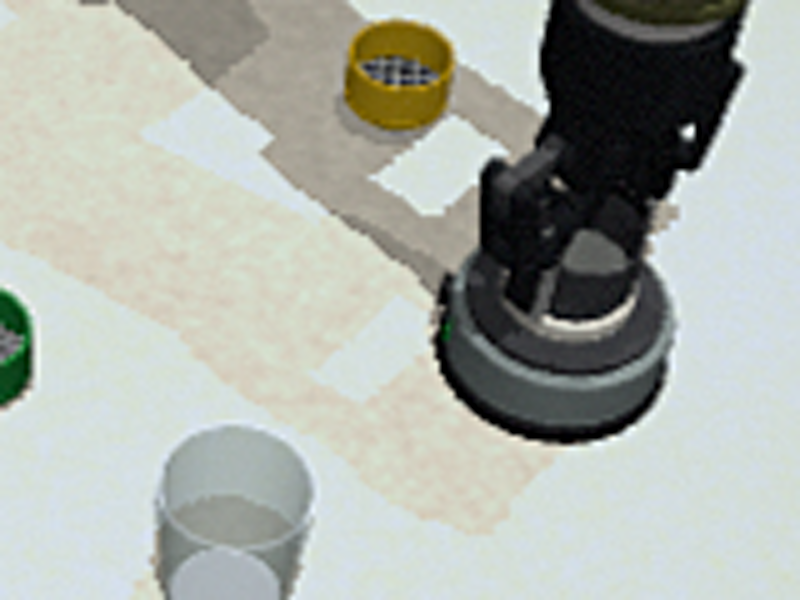

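Request:
{"name": "drive_tool", "arguments": {"targets": [2,0.8,-0.7,0,0,0,50,0,0,0,0,0,0,50]}}

```text
clock: 14.32
tcp_pos: [631.6, 227.6, 23.4]
ee_rot: [[0.002, -1.0, -0.003], [0.003, -0.003, 1.0], [-1.0, -0.002, 0.003]]
contact_force: [-2.6, -1.1, 6.2]
width: 54.7
```

Run:
```python
from h import *
go([631.7,227.4,20])
c=arm.read_camera("wrist");save(c,"w17.png")
col=c["image"][170:260,283].mean(1).astype(int); print([int(x) for x in col])
for z in(45,47,50): print(z,"outer ring",proj(c,[632.05-31,227.45,55]),"inner",proj(c,[632.05-25.5,227.45,55]),"shoulder",proj(c,[632.05-28,227.45,z+8]),"rim out/in",proj(c,[632.05-28,227.45,z+36]),proj(c,[632.05-25.5,227.45,z+36]))
```

```text
shift tool [ 3.42 -0.1  -0.24] rot deg [0.18 0.2  0.09] pos [631.59 227.63  23.42] w 54.7 F [-2.63 -1.1   6.23] t 14.325
[60, 58, 58, 61, 58, 60, 56, 59, 58, 58, 58, 58, 60, 57, 57, 59, 58, 58, 58, 57, 56, 59, 59, 60, 71, 85, 96, 96, 98, 102, 115, 130, 138, 139, 138, 137, 136, 134, 128, 105, 71, 50, 44, 44, 44, 43, 46, 43, 44, 45, 45, 44, 46, 45, 44, 42, 45, 44, 45, 45, 43, 43, 45, 46, 49, 56, 59, 60, 58, 57, 64, 81, 99, 104, 105, 105, 105, 105, 104, 105, 105, 107, 105, 106, 107, 107, 107, 107, 106, 106]
45 outer ring [282.59 198.23] inner [282.56 211.67] shoulder [282.56 204.24] rim out/in [282.8  227.14] [282.78 234.37]
47 outer ring [282.59 198.23] inner [282.56 211.67] shoulder [282.57 205.59] rim out/in [282.82 229.18] [282.8  236.52]
50 outer ring [282.59 198.23] inner [282.56 211.67] shoulder [282.59 207.69] rim out/in [282.86 232.37] [282.84 239.87]
```

Request:
{"name": "drive_tool", "arguments": {"targets": [0,0,0,0,0,0,75,0,0,0,0,0,0,75,0,0,0,0,0,0,90,0,0,0,0,0,0,100,0,0,0,0,0,0,100]}}

```text
clock: 15.0
tcp_pos: [631.2, 227.4, 21.6]
ee_rot: [[-0.001, -1.0, -0.003], [0.003, -0.003, 1.0], [-1.0, 0.001, 0.003]]
contact_force: [-0.4, 0.4, -0.3]
width: 85.0
```

Run:
```python
from h import *
go([631.7,227.4,20])
c=arm.read_camera("wrist");save(c,"w18.png")
col=c["image"][170:260,283].mean(1).astype(int); print([int(x) for x in col])
for z in(45,47,50): print(z,"outer ring",proj(c,[632.05-31,227.45,55]),"shoulder",proj(c,[632.05-28,227.45,z+8]),"rim out/in",proj(c,[632.05-28,227.45,z+36]),proj(c,[632.05-25.5,227.45,z+36]))
```

```text
shift tool [ 1.59 -0.52 -0.  ] rot deg [ 0.17  0.18 -0.04] pos [631.18 227.4   21.59] w 85.0 F [-0.44  0.42 -0.29] t 15.0
[60, 59, 58, 58, 58, 57, 57, 55, 58, 54, 57, 56, 59, 59, 56, 54, 58, 57, 56, 57, 57, 56, 56, 57, 56, 59, 72, 86, 93, 94, 97, 101, 112, 128, 137, 137, 137, 136, 127, 99, 63, 45, 43, 42, 41, 43, 42, 43, 43, 41, 42, 41, 44, 43, 42, 42, 43, 41, 42, 44, 42, 44, 44, 49, 54, 59, 59, 57, 56, 64, 87, 100, 105, 103, 103, 104, 104, 103, 104, 103, 102, 104, 105, 106, 105, 106, 105, 106, 105, 105]
45 outer ring [283.16 200.24] shoulder [283.12 206.29] rim out/in [283.47 229.79] [283.45 237.11]
47 outer ring [283.16 200.24] shoulder [283.14 207.67] rim out/in [283.5  231.89] [283.48 239.32]
50 outer ring [283.16 200.24] shoulder [283.17 209.82] rim out/in [283.55 235.18] [283.52 242.78]
```

View pics/w18.png

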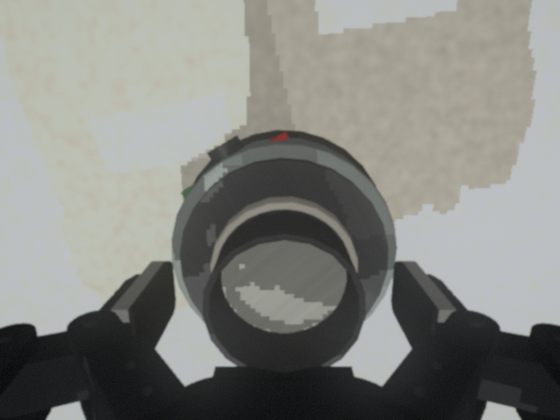

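Request:
{"name": "drive_tool", "arguments": {"targets": [-30,0,0,0,0,0,100,-45,0,0,0,0,0,100,-40,10,-10,0,0,0,100,-15,18,-50,0,0,0,100,0,20,-55,0,0,0,100,0,20,-55,0,0,0,100,0,20,-55,0,0,0,100,0,20,-55,0,0,0,100]}}

```text
clock: 16.05
tcp_pos: [522.3, -58.2, 155.2]
ee_rot: [[0.002, -1.0, -0.01], [0.002, -0.01, 1.0], [-1.0, -0.002, 0.002]]
contact_force: [1.0, -0.2, -0.3]
width: 85.4
```

Run:
```python
from h import *
go([450,-292,100])
```

```text
shift tool [  54.68   74.68 -233.16] rot deg [0.55 0.09 0.14] pos [522.32 -58.22 155.22] w 85.4 F [ 1.05 -0.19 -0.3 ] t 16.05
```

Request:
{"name": "drive_tool", "arguments": {"targets": [5,18,-55,0.5,0,0,100,10,18,-55,0,0,0,100,15,18,-55,0,0,0,100,15,15,-40,0,0,0,100,5,4,-15,0,0,0,100,0,0,0,0,0,0,100]}}

```text
clock: 16.8
tcp_pos: [446.4, -288.3, 105.1]
ee_rot: [[0.007, -1.0, 0.004], [-0.001, 0.004, 1.0], [-1.0, -0.007, -0.001]]
contact_force: [-0.9, 0.7, 0.5]
width: 85.7
```

Run:
```python
from h import *
go([450,-292,100])
look(["fine_sieve"],0,"w20.png",("wrist",))
c=arm.read_camera("wrist");save(c,"w20.png");go([450,-292,100])
```

```text
shift tool [ 5.12 -3.61 -3.68] rot deg [-0.25 -0.05  0.37] pos [ 446.37 -288.3   105.09] w 85.7 F [-0.87  0.75  0.47] t 16.8
wrist fine_sieve [189.7 279.4] 0.81 at z 0 [ 444.83 -290.91]
shift tool [ 5.7  -2.91 -5.08] rot deg [-0.1  -0.08  0.41] pos [ 447.05 -286.91  105.67] w 85.7 F [-0.77 -0.44 -0.26] t 16.95
```

View pics/w20.png

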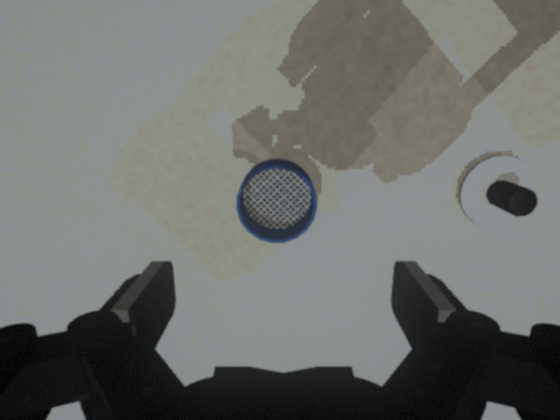

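```bash
cat >> h.py <<'E'
def hullpts(c,x,y,z0):
    a=np.linspace(0,2*np.pi,60,endpoint=False); P=[]
    for r,z in((21,0),(23.5,8),(28,8),(28,36)):
        P+= [proj(c,[x+r*np.cos(t),y+r*np.sin(t),z0+z]) for t in a]
    return cv2.convexHull(np.array(P,np.float32))[:,0]
def sil(c,x,y,color,z0=0):
    """refine x,y of a sieve standing at z0 with a colour mask, matching silhouette box"""
    im=np.array(c["image"]); hsv=cv2.cvtColor(im,cv2.COLOR_RGB2HSV)
    lo,hi={"blue":((105,100,20),(130,255,255)),"yellow":((20,120,30),(35,255,255))}[color]
    m=cv2.inRange(hsv,lo,hi); n,l,st,ce=cv2.connectedComponentsWithStats(m)
    u=proj(c,[x,y,z0+20]); best=min([i for i in range(1,n) if st[i,4]>150],key=lambda i:np.hypot(*(ce[i]-u)))
    b=st[best]; box=np.array([b[0],b[1],b[0]+b[2]-1,b[1]+b[3]-1],float)
    from scipy.optimize import least_squares
    def f(q):
        h=hullpts(c,q[0],q[1],z0+q[2]); return np.r_[h.min(0),h.max(0)]-box
    s=least_squares(lambda q:f([q[0],q[1],0]),[x,y],diff_step=1e-3); s3=least_squares(f,[x,y,0],diff_step=1e-3,x_scale=[1,1,1])
    print("sil",s.x,"res",s.fun,"with z:",s3.x,s3.fun)
    return s.x
E
python3 - <<'E'
from h import *
c=arm.read_camera("wrist"); sil(c,446,-290,"blue"); go([446,-290,100])
E
```

```text
sil [ 449.3 -291.6] res [-1.92 -3.98  1.91  4.2 ] with z: [ 449.3 -291.6    0. ] [-1.92 -3.98  1.91  4.2 ]
shift tool [ 5.71  1.13 -3.1 ] rot deg [-0.09 -0.09  0.42] pos [ 447.1  -286.89  105.71] w 85.3 F [-1.12 -0.05  0.23] t 17.0
```

Request:
{"name": "drive_tool", "arguments": {"targets": [25,-2,-4.6,0,0,0.4,100,30,0,0,0,0,0,100,30,0,0,0,0,0,100,15,0,0,0,0,0,100,0,0,0,0,0,0,100]}}

```text
clock: 17.62
tcp_pos: [453.4, -287.4, 5.9]
ee_rot: [[0.004, -1.0, -0.007], [-0.005, -0.007, 1.0], [-1.0, -0.004, -0.005]]
contact_force: [0.1, -0.6, -0.6]
width: 85.5
```

Run:
```python
from h import *
go([449,-291.5,-24]);c=arm.read_camera("wrist");save(c,"w21.png"); sil(c,449,-291.5,"blue"); go([449,-291.5,-24])
```

```text
shift tool [29.88  4.51 -3.87] rot deg [ 0.4  -0.3   0.25] pos [ 453.35 -287.45    5.88] w 85.5 F [ 0.12 -0.62 -0.64] t 17.625
sil [ 450.   -291.53] res [-2.76 -7.14  2.74  7.75] with z: [ 450.   -291.53    0.  ] [-2.76 -7.14  2.74  7.75]
shift tool [30.52  4.81 -3.55] rot deg [ 0.4  -0.35  0.3 ] pos [ 453.63 -287.73    6.52] w 85.5 F [-0.78  0.06  0.19] t 17.675
```

View pics/w21.png

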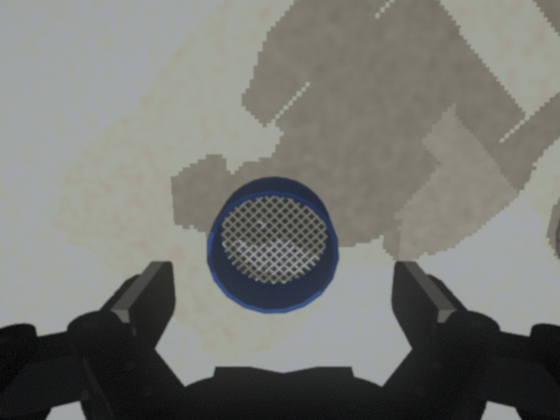

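Request:
{"name": "drive_tool", "arguments": {"targets": [12,4.5,-4,0.4,-0.3,0.3,100,12,0,0,0,0,0,100,6,0,0,0,0,0,100,0,0,0,0,0,0,100]}}

```text
clock: 18.18
tcp_pos: [449.8, -292.4, -23.9]
ee_rot: [[0.002, -1.0, -0.0], [-0.002, -0.0, 1.0], [-1.0, -0.002, -0.002]]
contact_force: [-0.4, 0.7, 0.4]
width: 85.7
```

Run:
```python
from h import *
go([449.5,-291.5,-24]);c=arm.read_camera("wrist");save(c,"w22.png"); sil(c,449,-291.5,"blue"); go([449.5,-291.5,-24])
```

```text
shift tool [0.11 0.28 0.88] rot deg [ 0.01 -0.14  0.1 ] pos [ 449.78 -292.38  -23.89] w 85.7 F [-0.35  0.72  0.4 ] t 18.175
sil [ 447.65 -291.57] res [-3.35 -2.55  3.35  3.2 ] with z: [ 447.65 -291.57    0.  ] [-3.35 -2.55  3.35  3.2 ]
shift tool [0.36 0.41 0.93] rot deg [ 0.01 -0.16  0.12] pos [ 449.9  -292.43  -23.63] w 85.5 F [-0.77  0.76 -0.39] t 18.225
```

View pics/w22.png

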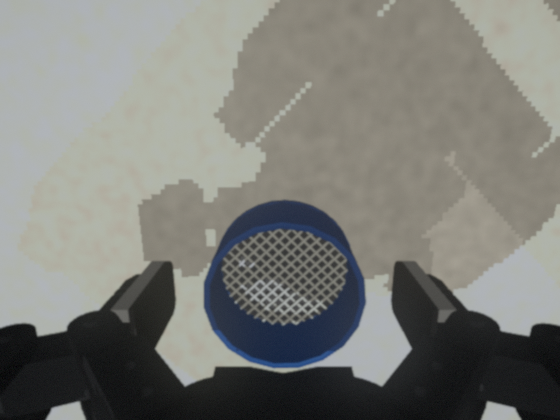

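Sieve is centred between the open fingers (centre about row 285, col 284). Grip at 60 N.

Request:
{"name": "drive_tool", "arguments": {"targets": [0,0,0.9,0,0,0,60,0,0,0,0,0,0,50,0,0,0,0,0,0,50,0,0,0,0,0,0,50,0,0,0,0,0,0,50], "newtons": 60}}

```text
clock: 18.85
tcp_pos: [450.2, -291.6, -22.6]
ee_rot: [[0.003, -1.0, -0.0], [-0.004, -0.0, 1.0], [-1.0, -0.003, -0.004]]
contact_force: [-1.4, 0.4, -1.6]
width: 54.4
```

Run:
```python
from h import *
go([449.5,-291.5,130])
```

```text
shift tool [-152.55    0.28   -0.46] rot deg [ 0.02 -0.22  0.18] pos [ 450.24 -291.61  -22.55] w 54.4 F [-1.43  0.42 -1.58] t 18.85
```

Request:
{"name": "drive_tool", "arguments": {"targets": [-10,0,0,0,0,0,50,-25,0,0,0,0,0,50,-40,0,0,0,0,0,50,-40,-10,20,0,0,0,50,-35,-15,35,0,0,0,50,0,-20,45,0,0,0,50,0,-20,50,0,0,0,50,0,-20,50,0,0,0,50]}}

```text
clock: 19.85
tcp_pos: [536.9, -88.8, 137.2]
ee_rot: [[0.008, -1.0, 0.007], [-0.006, 0.007, 1.0], [-1.0, -0.008, -0.006]]
contact_force: [0.5, -0.3, -1.2]
width: 54.7
```

Request:
{"name": "drive_tool", "arguments": {"targets": [0,-18,50,0,0,0,50,0,-18,50,0,0,0,50,0,-15,40,0,0,0,50,0,-8,20,0,0,0,50,0,0,0,0,0,0,50]}}

```text
clock: 20.48
tcp_pos: [598.1, 80.1, 139.9]
ee_rot: [[0.011, -1.0, 0.002], [-0.006, 0.002, 1.0], [-1.0, -0.011, -0.006]]
contact_force: [-0.5, -0.5, -0.4]
width: 54.7
```

Run:
```python
from h import *
go([632,227.4,100]);c=arm.read_camera("wrist");save(c,"w23.png")
go([632,227.4,100])
```

```text
shift tool [ 39.42 -33.21 147.62] rot deg [-0.09 -0.34  0.61] pos [598.14  80.07 139.95] w 54.7 F [-0.46 -0.52 -0.38] t 20.475
shift tool [ 39.46 -33.23 148.47] rot deg [-0.14 -0.35  0.61] pos [597.99  79.26 140.01] w 54.4 F [-0.14 -0.17 -0.95] t 20.525
```

View pics/w23.png

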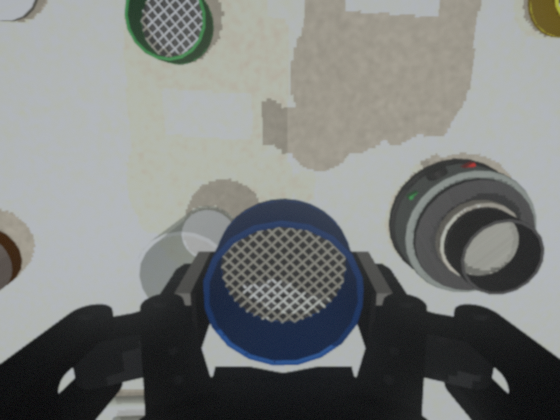

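Run:
```python
from h import *
c=arm.read_camera("wrist");save(c,"w24.png");p=arm.state()["tcp_pos"]
try:
  fit(c,[632,227.4],23,33,55+0,dark=False,rads=31)
except Exception as e: print(e)
a=np.linspace(0,2*np.pi,40)
im=np.clip(c["image"][:,:,::-1].astype(float)*1.7,0,255).astype(np.uint8); 
x0,y0,k=380,150,4
z=cv2.resize(im[y0:300,x0:560],None,fx=k,fy=k,interpolation=cv2.INTER_CUBIC)
for (r,h,cl) in((28,83,(0,0,255)),(31,55,(0,255,0)),(28,55,(255,0,0))):
    P=np.array([(proj(c,[632.05+r*np.cos(t),227.45+r*np.sin(t),h])-[x0,y0]+.5)*k for t in a],np.int32); cv2.polylines(z,[P],True,cl,1)
cv2.imwrite("pics/w24z.png",z)
```

```text
fit [631.37 226.12  29.51] n 89 med res 0.48621513514574843
```

View pics/w24z.png

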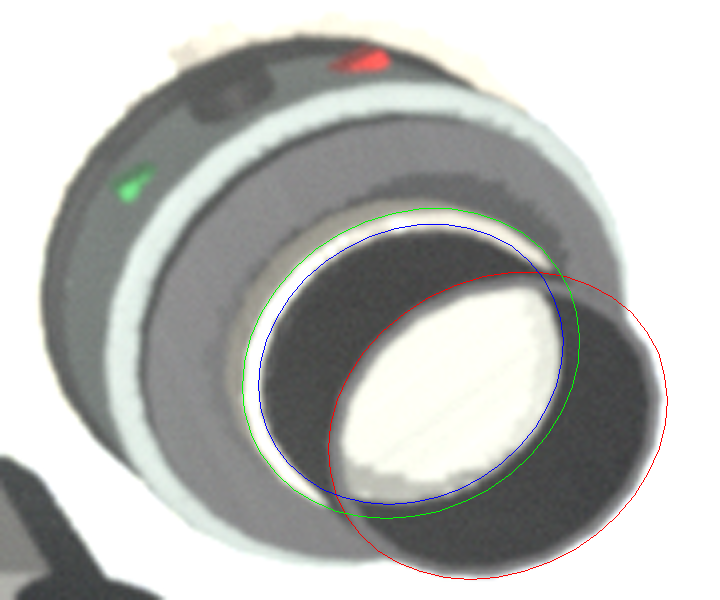

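```bash
cat >> h.py <<'E'
def hand(c,off,name,dxs=(0,),zs=36,r=28):
    p=np.array(arm.state()["tcp_pos"]);a=np.linspace(0,2*np.pi,60)
    im=np.clip(c["image"][:,:,::-1].astype(float)*1.7,0,255).astype(np.uint8); x0,y0,k=180,190,3.5
    z=cv2.resize(im[y0:360,x0:390],None,fx=k,fy=k,interpolation=cv2.INTER_CUBIC)
    for dx,cl in zip(dxs,((0,0,255),(0,255,0),(255,0,0))):
      for rr in (r,r-2.5):
        P=np.array([(proj(c,[p[0]+dx+rr*np.cos(t),p[1]+rr*np.sin(t),p[2]+off+zs])-[x0,y0]+.5)*k for t in a],np.int32); cv2.polylines(z,[P],True,cl,1)
    cv2.imwrite("pics/"+name,z)
E
python3 - <<'E'
from h import *
c=arm.read_camera("wrist");hand(c,22.6,"h1.png");go([632,227.4,100])
E
```

```text
shift tool [ 39.33 -33.07 149.79] rot deg [-0.25 -0.36  0.59] pos [597.87  78.   139.91] w 54.5 F [ 0.23 -0.87 -1.12] t 20.625
```

View pics/h1.png

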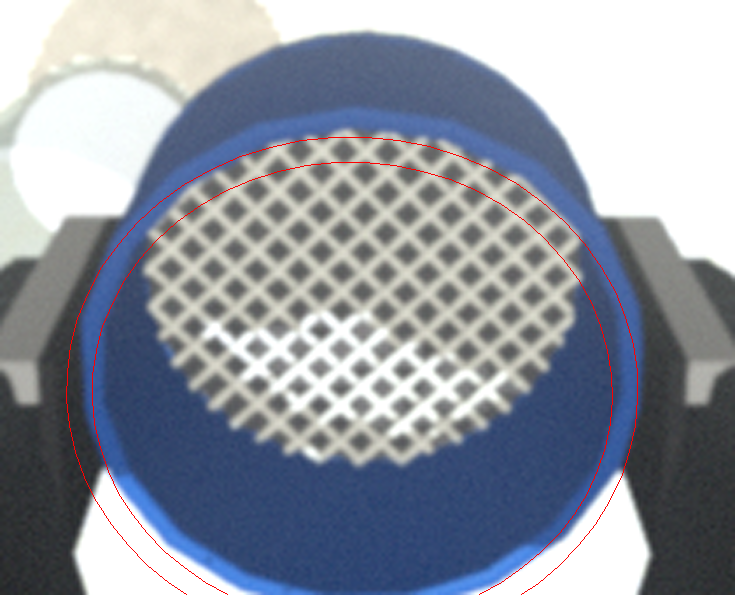

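Request:
{"name": "drive_tool", "arguments": {"targets": [0,-8,30,0,0,0.6,50,0,-10,38,0,0,0,50,0,-10,38,0,0,0,50,10,-8,30,0,0,0,50,10,0,10,0,0,0,50,0,0,0,0,0,0,50]}}

```text
clock: 21.38
tcp_pos: [635.9, 219.1, 119.5]
ee_rot: [[-0.001, -1.0, 0.015], [-0.008, 0.015, 1.0], [-1.0, 0.001, -0.008]]
contact_force: [-0.4, -0.4, -0.9]
width: 54.3
```

Run:
```python
from h import *
go([634.7,227.2,52]);c=arm.read_camera("wrist");save(c,"w25.png");go([634.7,227.2,52])
```

```text
shift tool [67.39  1.3   8.66] rot deg [-0.87 -0.45 -0.06] pos [635.94 219.05 119.45] w 54.3 F [-0.39 -0.38 -0.91] t 21.375
shift tool [67.99  1.71  9.08] rot deg [-0.9  -0.45 -0.  ] pos [636.27 218.62 120.06] w 54.0 F [ 0.66 -0.24 -1.29] t 21.425
```

View pics/w25.png

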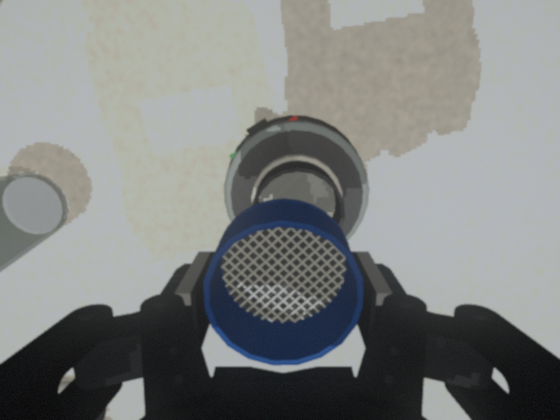

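Request:
{"name": "drive_tool", "arguments": {"targets": [15,0.5,9,-0.9,-0.4,0,50,18,0,0,0,0,0,50,12,0,0,0,0,0,50,0,0,0,0,0,0,50]}}

```text
clock: 21.92
tcp_pos: [635.9, 225.2, 73.1]
ee_rot: [[0.0, -1.0, 0.002], [-0.0, 0.002, 1.0], [-1.0, -0.0, -0.0]]
contact_force: [-0.4, 0.4, -0.5]
width: 54.2
```

Run:
```python
from h import *
go([634.7,227.2,52]);c=arm.read_camera("wrist");save(c,"w26.png");go([634.7,227.2,52])
```

```text
shift tool [21.09  1.19  1.98] rot deg [-0.09 -0.    0.01] pos [635.88 225.22  73.09] w 54.2 F [-0.38  0.43 -0.46] t 21.925
shift tool [21.79  1.58  1.9 ] rot deg [-0.09  0.01  0.08] pos [636.25 225.29  73.79] w 54.8 F [-0.58  0.45 -0.39] t 21.975
```

View pics/w26.png

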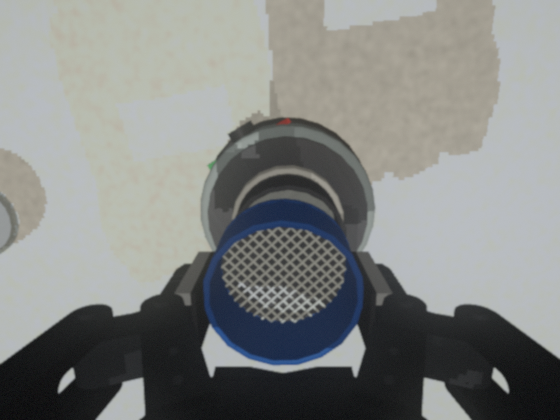

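Request:
{"name": "drive_tool", "arguments": {"targets": [7,1.5,2,0,0,0,50,7,0,0,0,0,0,50,0,0,0,0,0,0,50]}}

```text
clock: 22.35
tcp_pos: [635.1, 227.5, 60.0]
ee_rot: [[0.003, -1.0, 0.001], [0.001, 0.001, 1.0], [-1.0, -0.003, 0.001]]
contact_force: [-0.1, 0.0, -1.2]
width: 54.4
```

Run:
```python
from h import *
go([634.7,227.2,52]);c=arm.read_camera("wrist");save(c,"w27.png")
```

```text
shift tool [ 7.98  0.45 -0.35] rot deg [-0.08  0.03  0.19] pos [635.12 227.54  59.98] w 54.4 F [-0.09  0.03 -1.2 ] t 22.35
```

View pics/w27.png

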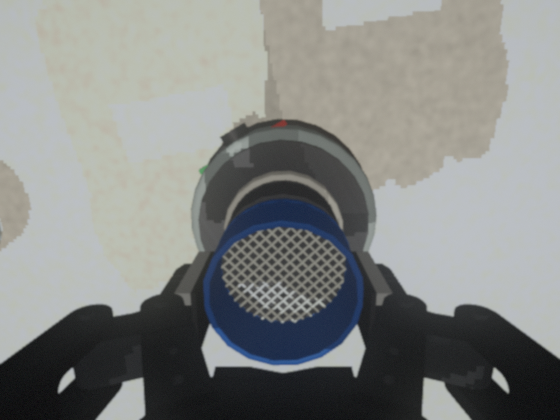

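Aligned over the pan; lower to contact.

Request:
{"name": "drive_tool", "arguments": {"targets": [4,0.4,-0.3,0,0,0,50,3,0,0,0,0,0,50]}}

```text
clock: 22.65
tcp_pos: [635.2, 227.3, 53.5]
ee_rot: [[0.005, -1.0, 0.001], [0.001, 0.001, 1.0], [-1.0, -0.005, 0.001]]
contact_force: [-1.4, -0.4, -1.4]
width: 54.6
```

Request:
{"name": "drive_tool", "arguments": {"targets": [3,0,0,0,0,0,50]}}

```text
clock: 22.78
tcp_pos: [635.5, 227.3, 52.1]
ee_rot: [[0.006, -1.0, 0.001], [0.001, 0.001, 1.0], [-1.0, -0.006, 0.001]]
contact_force: [-7.7, -1.1, 24.7]
width: 54.7
```

Request:
{"name": "drive_tool", "arguments": {"targets": [2,0,0,0,0,0,50]}}

```text
clock: 22.9
tcp_pos: [635.5, 227.3, 52.2]
ee_rot: [[0.008, -1.0, 0.001], [0.001, 0.001, 1.0], [-1.0, -0.008, 0.001]]
contact_force: [-6.7, -0.5, 14.6]
width: 54.6
```

Request:
{"name": "drive_tool", "arguments": {"targets": [0,0,0,0,0,0,75,0,0,0,0,0,0,85,0,0,0,0,0,0,100,0,0,0,0,0,0,100]}}

```text
clock: 23.4
tcp_pos: [635.9, 227.4, 52.4]
ee_rot: [[0.009, -1.0, 0.001], [0.001, 0.001, 1.0], [-1.0, -0.009, 0.001]]
contact_force: [0.3, -0.2, 0.6]
width: 85.0
```

```bash
cat >> h.py <<'E'
def over(c,name,items,x0,y0,w,h,k):
    a=np.linspace(0,2*np.pi,60)
    im=np.clip(c["image"][:,:,::-1].astype(float)*1.7,0,255).astype(np.uint8)
    z=cv2.resize(im[y0:y0+h,x0:x0+w],None,fx=k,fy=k,interpolation=cv2.INTER_CUBIC)
    for (x,y,zz,r,cl) in items:
        P=np.array([(proj(c,[x+r*np.cos(t),y+r*np.sin(t),zz])-[x0,y0]+.5)*k for t in a],np.int32); cv2.polylines(z,[P],True,cl,1)
    cv2.imwrite("pics/"+name,z)
E
python3 - <<'E'
from h import *
c=arm.read_camera("wrist");over(c,"o1.png",[(632,227.4,111,28,(0,0,255)),(632,227.4,55,31,(0,255,0))],160,110,250,270,2.2)
go([0,0,0])
E
```

```text
shift tool [  46.69  635.99 -228.1 ] rot deg [-0.07  0.05  0.49] pos [635.83 227.33  52.33] w 85.5 F [ 0.19 -0.14  0.23] t 23.45
```

View pics/o1.png

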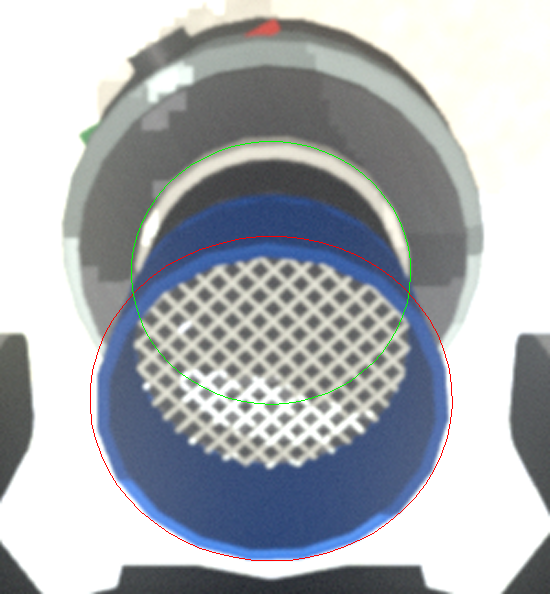

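Request:
{"name": "drive_tool", "arguments": {"targets": [-30,0,0,0,0,0,100,-40,0,0,0,0,0,100,-10,30,8,0,0,0,100,0,40,12,0,0,0,100,10,45,12,0,0,0,100,10,40,12,0,0,0,100,0,15,5,0,0,0,100,0,0,0,0,0,0,100]}}

```text
clock: 24.45
tcp_pos: [461.8, 277.4, 112.6]
ee_rot: [[0.01, -1.0, 0.002], [0.001, 0.002, 1.0], [-1.0, -0.01, 0.002]]
contact_force: [0.8, 0.3, -0.1]
width: 85.7
```

Run:
```python
from h import *
go([455,282,-24])
c=arm.read_camera("wrist")
m=arm.mark_of("wrist","coarse_sieve");x=atz(c,m[0]["position"],0);print(m[0],x)
c=arm.read_camera("wrist");save(c,"w30.png")
sil(c,x[0],x[1],"yellow");go([455,282,-24])
```

```text
shift tool [136.55   8.21   4.39] rot deg [-0.13  0.09  0.57] pos [461.84 277.39 112.61] w 85.7 F [ 0.8   0.28 -0.07] t 24.45
{'position': [180.9, 293.4], 'score': 0.62} [455.35 286.04   0.  ]
sil [456.4  288.46] res [-2.26 -1.57  2.26  1.76] with z: [456.4  288.46   0.  ] [-2.26 -1.57  2.26  1.76]
shift tool [136.22   9.46   4.94] rot deg [-0.22  0.08  0.58] pos [463.06 276.82 112.3 ] w 85.2 F [ 0.65 -0.43  0.64] t 24.6
```

View pics/w30.png

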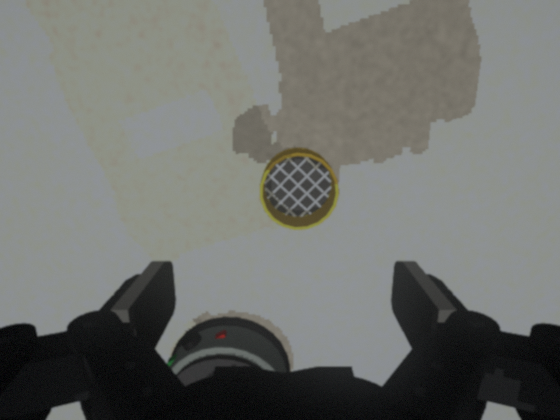

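Request:
{"name": "drive_tool", "arguments": {"targets": [25,8,11,-0.2,0,0.5,100,30,0,0,0,0,0,100,30,0,0,0,0,0,100,15,0,0,0,0,0,100,0,0,0,0,0,0,100]}}

```text
clock: 25.22
tcp_pos: [462.9, 286.8, 9.5]
ee_rot: [[0.006, -1.0, 0.006], [0.003, 0.006, 1.0], [-1.0, -0.006, 0.003]]
contact_force: [0.6, -0.4, -0.2]
width: 85.5
```

Run:
```python
from h import *
c=arm.read_camera("wrist");save(c,"w31.png");sil(c,455,288,"yellow");go([454.5,288,-24])
```

```text
sil [456.54 288.49] res [-2.59 -1.85  2.6   2.22] with z: [456.54 288.49   0.  ] [-2.59 -1.84  2.61  2.22]
shift tool [34.12  9.03  0.84] rot deg [-0.33  0.19  0.44] pos [463.26 286.99  10.18] w 85.6 F [ 0.41  0.27 -0.38] t 25.275
```

View pics/w31.png

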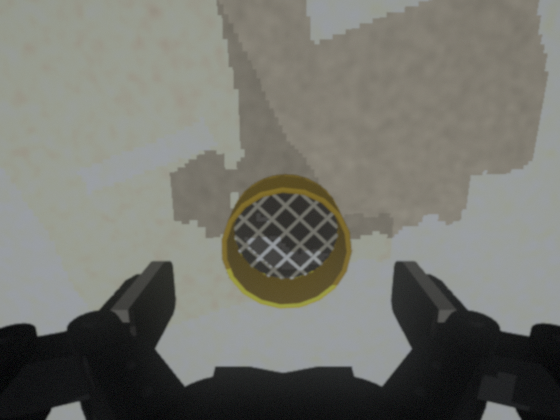

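Request:
{"name": "drive_tool", "arguments": {"targets": [12,8,1.2,-0.3,0.2,0.4,100,13,0,0,0,0,0,100,8,0,0,0,0,0,100,0,0,0,0,0,0,100]}}

```text
clock: 25.78
tcp_pos: [456.1, 288.5, -23.9]
ee_rot: [[0.003, -1.0, 0.001], [0.0, 0.001, 1.0], [-1.0, -0.003, 0.0]]
contact_force: [1.1, 0.7, -1.3]
width: 85.2
```

Run:
```python
from h import *
c=arm.read_camera("wrist");save(c,"w32.png");sil(c,455,288,"yellow");go([455.5,288.4,-24])
```

```text
sil [456.41 288.29] res [-3.4  -2.39  3.4   3.05] with z: [456.41 288.29   0.  ] [-3.4  -2.39  3.4   3.05]
shift tool [ 0.46  0.81 -0.15] rot deg [-0.03  0.03  0.18] pos [456.3  288.55 -23.54] w 85.3 F [-0.29  0.43  0.14] t 25.825
```

View pics/w32.png

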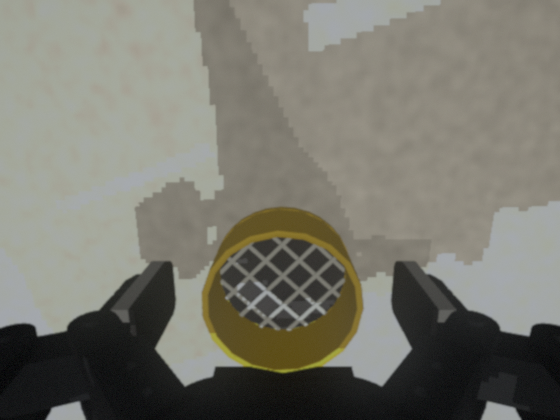

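Centred. Grip and lift.

Request:
{"name": "drive_tool", "arguments": {"targets": [0,0,0,0,0,0,60,0,0,0,0,0,0,50,0,0,0,0,0,0,50,0,0,0,0,0,0,50,0,0,0,0,0,0,50], "newtons": 60}}

```text
clock: 26.45
tcp_pos: [456.8, 288.8, -22.3]
ee_rot: [[0.005, -1.0, 0.0], [0.001, 0.0, 1.0], [-1.0, -0.005, 0.001]]
contact_force: [-0.1, -0.3, -0.5]
width: 54.8
```

Request:
{"name": "drive_tool", "arguments": {"targets": [-10,0,0,0,0,0,50,-25,0,0,0,0,0,50,-45,0,0,0,0,0,50,-45,0,0,0,0,0,50,-40,0,0,0,0,0,50,0,0,0,0,0,0,50]}}

```text
clock: 27.2
tcp_pos: [455.7, 288.4, 150.7]
ee_rot: [[0.006, -1.0, 0.0], [0.002, 0.0, 1.0], [-1.0, -0.006, 0.002]]
contact_force: [-0.7, 0.5, -2.3]
width: 55.0
```

Run:
```python
from h import *
go([632,227.4,150]);c=arm.read_camera("wrist");hand(c,23.7,"h2.png");go([632,227.4,150])
```

```text
shift tool [   1.67 -176.29  -60.94] rot deg [-0.03  0.09  0.34] pos [455.73 288.42 150.72] w 55.0 F [-0.69  0.52 -2.27] t 27.2
shift tool [  -0.64 -177.16  -60.6 ] rot deg [-0.03  0.02  0.15] pos [454.88 288.09 148.91] w 54.7 F [-0.43 -0.44 -1.21] t 27.25
```

View pics/h2.png

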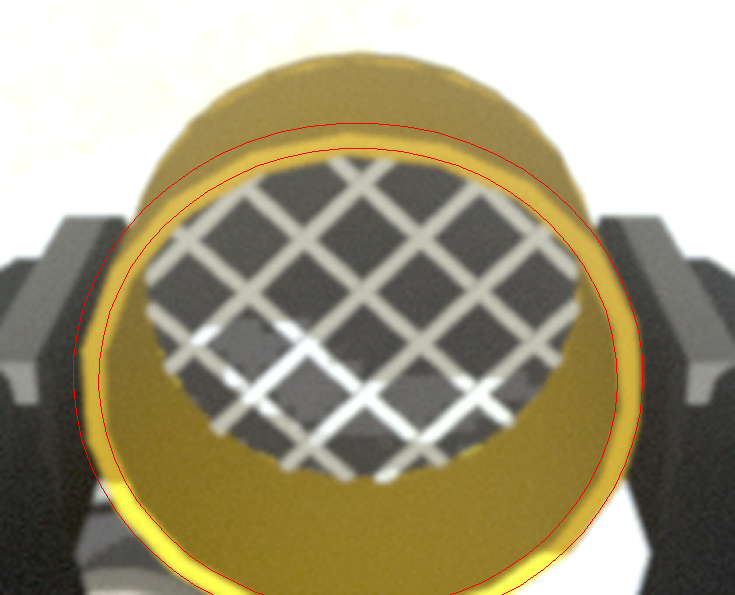

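Request:
{"name": "drive_tool", "arguments": {"targets": [0,-25,-8,0,0,0,50,0,-40,-14,0,0,0,50,0,-45,-16,0,0,0,50,10,-40,-14,0,0,0,50,15,-18,-6,0,0,0,50,10,-5,-3,0,0,0,50,0,0,0,0,0,0,50]}}

```text
clock: 28.12
tcp_pos: [627.3, 224.3, 103.3]
ee_rot: [[-0.015, -1.0, -0.001], [-0.003, -0.001, 1.0], [-1.0, 0.015, -0.003]]
contact_force: [-0.1, 0.8, -1.2]
width: 54.8
```

Run:
```python
from h import *
c=arm.read_camera("wrist");save(c,"w33.png");go([631.8,227.2,80.5])
```

```text
shift tool [23.42 -4.77  2.67] rot deg [ 0.06 -0.15 -0.78] pos [627.35 224.59 103.99] w 54.7 F [ 0.45 -0.34 -1.27] t 28.175
```

View pics/w33.png

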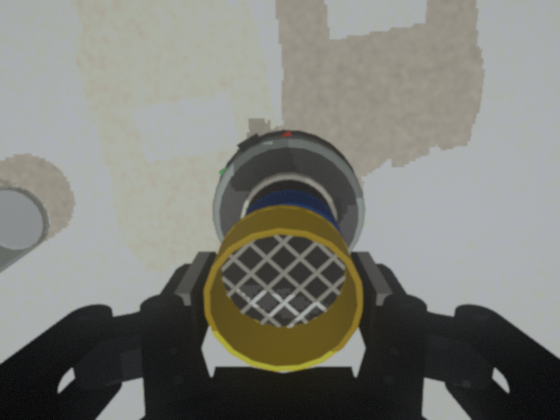

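Request:
{"name": "drive_tool", "arguments": {"targets": [2,-4.7,2.7,0,0,-0.8,50,6,0,0,0,0,0,50,4,0,0,0,0,0,50,0,0,0,0,0,0,50]}}

```text
clock: 28.68
tcp_pos: [631.2, 228.9, 93.0]
ee_rot: [[0.003, -1.0, -0.003], [-0.002, -0.003, 1.0], [-1.0, -0.003, -0.002]]
contact_force: [1.0, 0.2, -0.8]
width: 54.8
```

Run:
```python
from h import *
c=arm.read_camera("wrist");save(c,"w34.png");go([631.8,227.2,80.5])
```

```text
shift tool [12.75 -0.43 -1.75] rot deg [ 0.18 -0.12  0.22] pos [631.31 228.97  93.24] w 54.8 F [ 1.2   0.02 -1.03] t 28.725
```

View pics/w34.png

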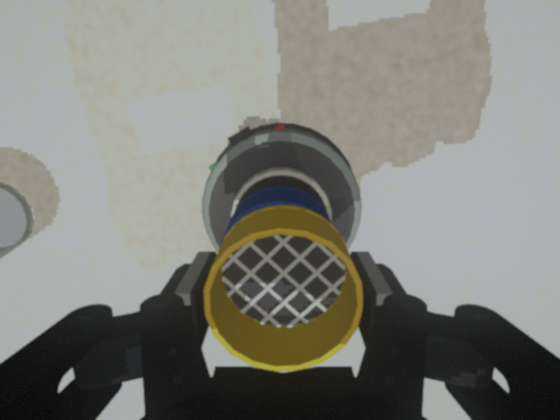

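Request:
{"name": "drive_tool", "arguments": {"targets": [4,-0.4,-1.7,0,0,0,50,4,0,0,0,0,0,50]}}

```text
clock: 28.98
tcp_pos: [632.0, 227.1, 85.3]
ee_rot: [[0.005, -1.0, -0.003], [-0.002, -0.003, 1.0], [-1.0, -0.005, -0.002]]
contact_force: [0.7, 0.2, -0.9]
width: 54.8
```

Request:
{"name": "drive_tool", "arguments": {"targets": [3,0,0,0,0,0,50]}}

```text
clock: 29.1
tcp_pos: [632.0, 227.0, 81.9]
ee_rot: [[0.004, -1.0, -0.003], [-0.002, -0.003, 1.0], [-1.0, -0.004, -0.002]]
contact_force: [0.5, -0.9, 0.2]
width: 54.4
```

Request:
{"name": "drive_tool", "arguments": {"targets": [3,0,0,0,0,0,50]}}

```text
clock: 29.22
tcp_pos: [632.4, 227.1, 80.3]
ee_rot: [[0.006, -1.0, -0.003], [-0.002, -0.003, 1.0], [-1.0, -0.006, -0.002]]
contact_force: [-6.9, -1.0, 20.7]
width: 54.9
```

Contact exactly at the expected seated height (TCP 80.3). Release.

Request:
{"name": "drive_tool", "arguments": {"targets": [0,0,0,0,0,0,75,0,0,0,0,0,0,85,0,0,0,0,0,0,100,0,0,0,0,0,0,100]}}

```text
clock: 29.72
tcp_pos: [632.7, 227.1, 80.5]
ee_rot: [[0.007, -1.0, -0.003], [-0.002, -0.003, 1.0], [-1.0, -0.007, -0.002]]
contact_force: [-0.1, 0.7, 0.1]
width: 85.5
```

Run:
```python
from h import *
c=arm.read_camera("wrist");over(c,"o2.png",[(632,227.4,139,28,(0,0,255)),(632,227.4,55,31,(0,255,0))],160,110,250,270,2.2)
go([445,-125,100])
```

```text
shift tool [ -20.31  188.5  -351.57] rot deg [ 0.16 -0.09  0.4 ] pos [632.63 227.08  80.44] w 85.4 F [-0.19 -0.4  -0.39] t 29.775
```

View pics/o2.png

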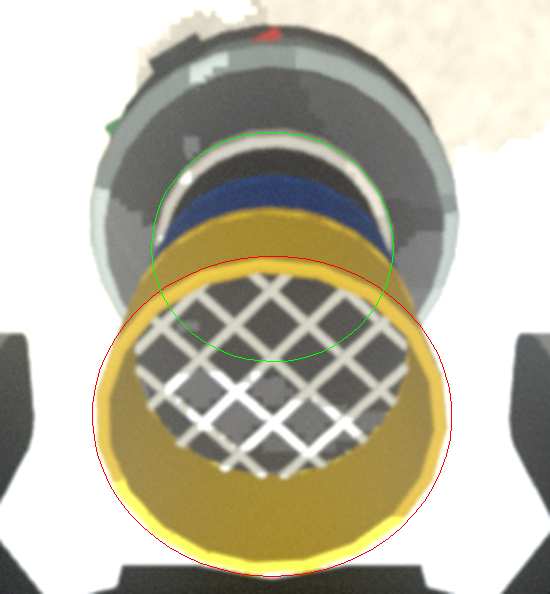

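Request:
{"name": "drive_tool", "arguments": {"targets": [-30,0,0,0,0,0,100,-40,0,0,0,0,0,100,-5,20,-40,0,0,0,100,0,28,-52,0,0,0,100,0,28,-52,0,0,0,100,5,28,-52,0,0,0,100,10,28,-52,0,0,0,100,10,28,-50,0,0,0,100]}}

```text
clock: 30.78
tcp_pos: [470.7, -77.3, 131.7]
ee_rot: [[0.012, -1.0, -0.009], [-0.004, -0.009, 1.0], [-1.0, -0.012, -0.004]]
contact_force: [0.6, -0.6, -0.5]
width: 85.3
```

Request:
{"name": "drive_tool", "arguments": {"targets": [5,15,-25,0,0,0,100,5,0,0,0,0,0,100,0,0,0,0,0,0,100]}}

```text
clock: 31.15
tcp_pos: [454.3, -105.3, 121.2]
ee_rot: [[0.011, -1.0, -0.004], [-0.004, -0.004, 1.0], [-1.0, -0.011, -0.004]]
contact_force: [-0.2, 0.6, -0.3]
width: 85.6
```

Run:
```python
from h import *
c=arm.read_camera("wrist");m=arm.mark_of("wrist","lid");print([(x,atz(c,x["position"],0)) for x in m[:1]])
c=arm.read_camera("wrist");save(c,"w40.png");go([445,-125,-24])
```

```text
[({'position': [173.9, 255.6], 'score': 0.66}, array([ 444.06, -127.75,    0.  ]))]
shift tool [145.5   11.45 -19.35] rot deg [ 0.29 -0.23  0.68] pos [ 454.62 -105.02  121.54] w 85.7 F [ 0.17  0.4  -0.6 ] t 31.3
```

View pics/w40.png

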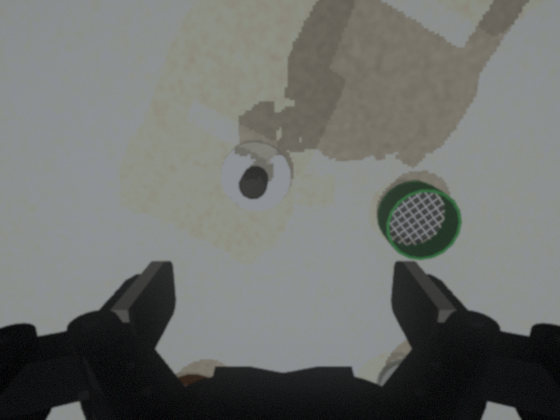

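```bash
cat >> h.py <<'E'
def knob(c,x,y,z0=0,thr=50):
    from scipy.optimize import least_squares
    g=cv2.cvtColor(np.array(c["image"]),cv2.COLOR_RGB2GRAY); m=(g<thr).astype(np.uint8)
    n,l,st,ce=cv2.connectedComponentsWithStats(m); u=proj(c,[x,y,z0+30])
    b=st[min([i for i in range(1,n) if 100<st[i,4]<6000],key=lambda i:np.hypot(*(ce[i]-u)))]
    box=np.array([b[0]-.5,b[1]-.5,b[0]+b[2]-.5,b[1]+b[3]-.5])
    a=np.linspace(0,2*np.pi,40)
    def f(q):
        P=np.array([proj(c,[q[0]+10*np.cos(t),q[1]+10*np.sin(t),z0+z]) for z in(12,42) for t in a]); return np.r_[P.min(0),P.max(0)]-box
    s=least_squares(f,[x,y],diff_step=1e-3); print("knob",s.x,s.fun,"box",box); return s.x
E
python3 - <<'E'
from h import *
c=arm.read_camera("wrist");q=knob(c,444,-128); fit(c,q,24,32,12,dark=False,rads=28); go([444,-128,-15])
E
```

```text
knob [ 438.88 -124.67] [ -4.84 -10.61   5.39  10.11] box [245.5 167.5 265.5 181.5]
fit [ 439.27 -125.97   26.74] n 37 med res 1.039393697679401
shift tool [136.49  12.34 -22.35] rot deg [ 0.29 -0.23  0.68] pos [ 454.6  -105.04  121.53] w 85.4 F [ 0.42 -1.48 -0.11] t 31.35
```

Run:
```python
from h import *
c=arm.read_camera("wrist")
for t in(65,80,95):q=knob(c,444,-128,thr=t)
over(c,"o3.png",[(q[0],q[1],42,10,(0,0,255)),(q[0],q[1],12,28,(0,255,0))],180,110,160,120,4)
```

```text
knob [ 444.64 -126.78] [-1.58 -2.13  1.76  2.05] box [239.5 166.5 266.5 197.5]
knob [ 444.66 -126.43] [-1.08 -1.11  1.2   1.07] box [239.5 165.5 267.5 198.5]
knob [ 444.28 -126.46] [-0.14 -0.59  0.16  0.56] box [238.5 164.5 268.5 198.5]
```

View pics/o3.png

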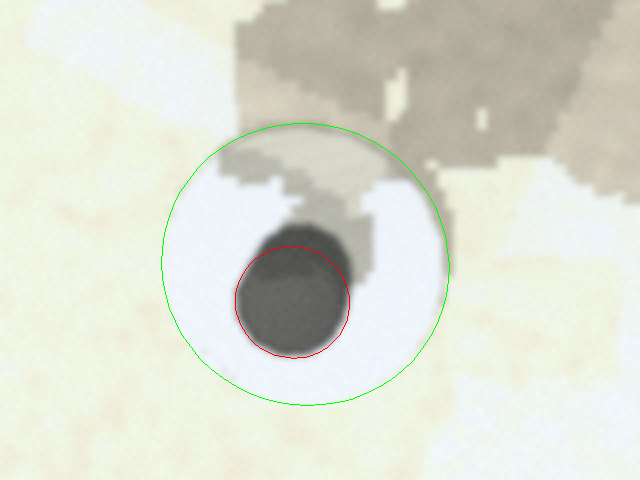

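Request:
{"name": "drive_tool", "arguments": {"targets": [25,10,-20,0.3,-0.2,0.6,100,35,0,0,0,0,0,100,30,0,0,0,0,0,100,15,0,0,0,0,0,100,0,0,0,0,0,0,100]}}

```text
clock: 32.02
tcp_pos: [447.4, -124.4, 14.6]
ee_rot: [[0.005, -1.0, -0.004], [-0.002, -0.004, 1.0], [-1.0, -0.005, -0.002]]
contact_force: [0.1, -0.6, 0.1]
width: 85.5
```

Run:
```python
from h import *
c=arm.read_camera("wrist");save(c,"w41.png")
for t in(80,95):q=knob(c,444,-127,thr=t)
go([444.5,-126.5,-16])
```

```text
knob [ 444.21 -126.98] [-1.6  -2.56  1.6   2.41] box [254.5 217.5 298.5 277.5]
knob [ 444.46 -127.19] [-1.09 -2.07  1.09  1.94] box [253.5 217.5 298.5 278.5]
shift tool [31.2   3.42 -1.75] rot deg [ 0.24 -0.17  0.34] pos [ 447.72 -124.65   15.21] w 85.5 F [0.59 0.46 0.51] t 32.075
```

View pics/w41.png

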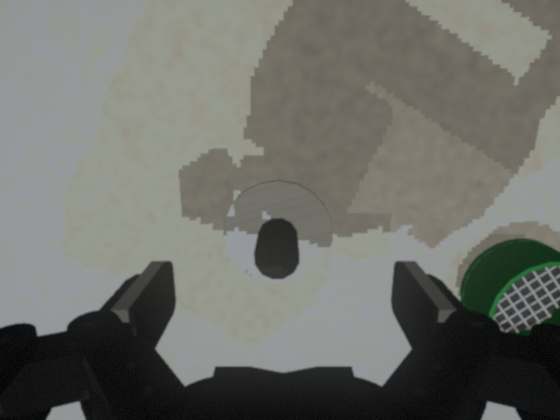

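Request:
{"name": "drive_tool", "arguments": {"targets": [12,3.3,-2.4,0.2,-0.2,0.3,100,13,0,0,0,0,0,100,4,0,0,0,0,0,100,0,0,0,0,0,0,100]}}

```text
clock: 32.58
tcp_pos: [445.2, -127.5, -14.5]
ee_rot: [[0.003, -1.0, -0.001], [-0.001, -0.001, 1.0], [-1.0, -0.003, -0.001]]
contact_force: [0.1, 0.5, -0.7]
width: 85.2
```

Run:
```python
from h import *
c=arm.read_camera("wrist");save(c,"w42.png")
q=knob(c,444,-127,thr=90)
go([444.4,-127,-16])
```

```text
knob [ 444.39 -127.13] [-1.71 -2.73  1.71  2.56] box [256.5 243.5 310.5 321.5]
shift tool [1.68 0.91 0.54] rot deg [ 0.07 -0.05  0.17] pos [ 445.31 -127.53  -14.31] w 85.0 F [-0.79 -0.66  0.72] t 32.625
```

View pics/w42.png

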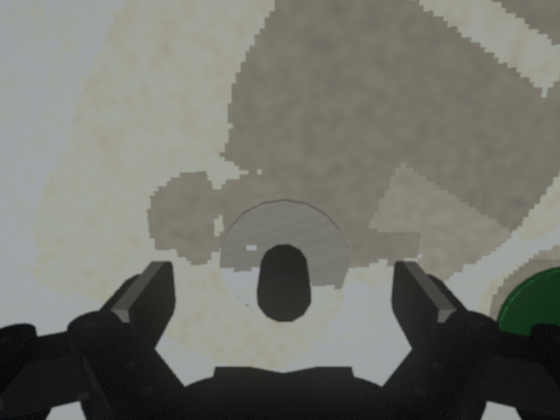

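Request:
{"name": "drive_tool", "arguments": {"targets": [1,0.9,0.4,0,0,0,60,0,0,0,0,0,0,30,0,0,0,0,0,0,15,0,0,0,0,0,0,15,0,0,0,0,0,0,15,0,0,0,0,0,0,15,0,0,0,0,0,0,15,0,0,0,0,0,0,15], "newtons": 50}}

```text
clock: 33.62
tcp_pos: [444.8, -127.3, -14.6]
ee_rot: [[0.004, -1.0, -0.001], [-0.002, -0.001, 1.0], [-1.0, -0.004, -0.002]]
contact_force: [-0.5, 0.1, 0.8]
width: 18.8
```

Run:
```python
from h import *
c=arm.read_camera("wrist");save(c,"w43.png")
go([444.4,-127,-16])
```

```text
shift tool [1.43 0.39 0.32] rot deg [ 0.07 -0.1   0.25] pos [ 444.78 -127.32  -14.57] w 18.7 F [-0.27 -0.92  0.73] t 33.675
```

View pics/w43.png

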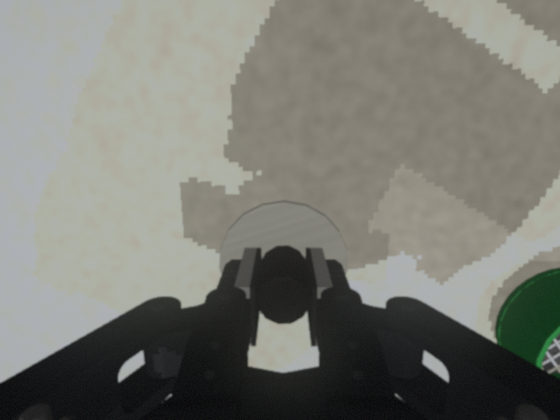

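Request:
{"name": "drive_tool", "arguments": {"targets": [-10,0,0,0,0,0,15,-25,0,0,0,0,0,15,-45,0,0,0,0,0,15,-50,0,0,0,0,0,15,-45,-10,20,0,0,0,15,-10,-20,35,0,0,0,15,0,-24,45,0,0,0,15,0,-24,45,0,0,0,15]}}

```text
clock: 34.67
tcp_pos: [522.6, 20.0, 182.1]
ee_rot: [[0.008, -1.0, 0.005], [-0.002, 0.005, 1.0], [-1.0, -0.008, -0.002]]
contact_force: [0.7, -0.2, -0.9]
width: 18.0
```

Request:
{"name": "drive_tool", "arguments": {"targets": [0,-24,45,0,0,0,15,0,-24,45,0,0,0,15,0,-15,25,0,0,0,15,0,0,0,0,0,0,15]}}

```text
clock: 35.17
tcp_pos: [587.1, 141.9, 184.3]
ee_rot: [[0.008, -1.0, 0.001], [-0.002, 0.001, 1.0], [-1.0, -0.008, -0.002]]
contact_force: [-0.4, -0.2, -0.9]
width: 18.5
```

Run:
```python
from h import *
go([632.4,227.2,145])
c=arm.read_camera("wrist");save(c,"w44.png")
go([632.4,227.2,145])
```

```text
shift tool [ 39.48 -44.86  85.45] rot deg [-0.05 -0.11  0.48] pos [587.14 141.87 184.27] w 18.5 F [-0.41 -0.24 -0.85] t 35.175
shift tool [ 39.54 -45.17  86.36] rot deg [-0.1  -0.12  0.47] pos [586.75 141.01 184.36] w 18.6 F [-0.95 -0.39 -1.36] t 35.225
```

View pics/w44.png

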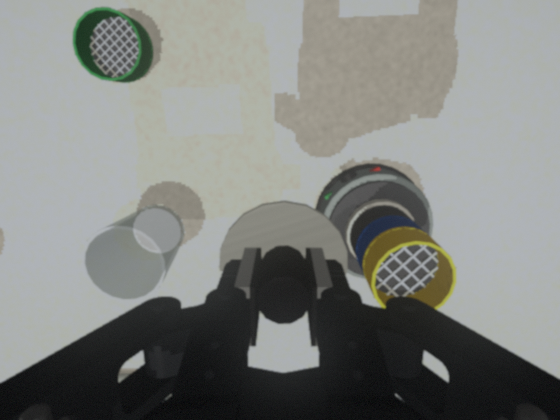

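Run:
```python
from h import *
c=arm.read_camera("wrist");p=np.array(arm.state()["tcp_pos"])
over(c,"o4.png",[(632.2,227.3,139,28,(0,0,255)),(632.2,227.3,139,25.5,(0,0,255)),(p[0],p[1],p[2]+26.6,28,(0,255,0)),(p[0],p[1],p[2]+56.6,10,(0,255,0))],200,160,280,180,2.8)
go([632.4,227.2,145])
```

```text
shift tool [ 39.59 -45.22  87.28] rot deg [-0.17 -0.13  0.47] pos [586.6  140.15 184.42] w 18.7 F [-0.64  0.1  -1.04] t 35.275
```

View pics/o4.png

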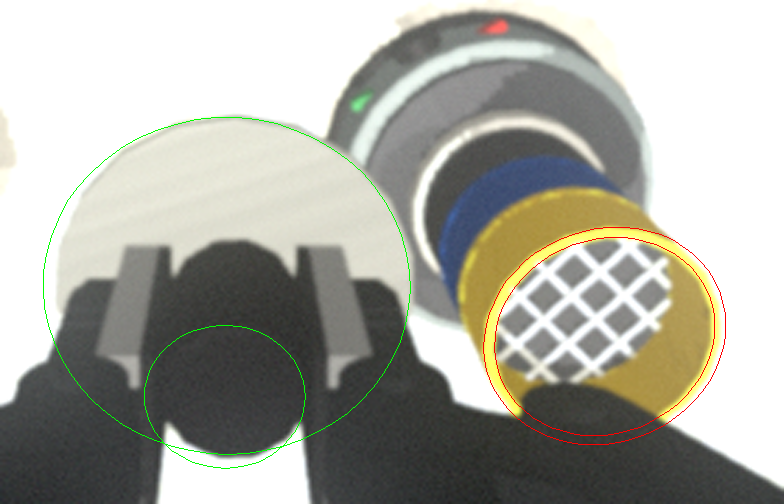

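Request:
{"name": "drive_tool", "arguments": {"targets": [0,-12,22,0,0,0.4,15,5,-14,27,0,0,0,15,15,-12,25,0,0,0,15,15,-6,11,0,0,0,15,0,0,0,0,0,0,15]}}

```text
clock: 35.9
tcp_pos: [630.8, 220.3, 150.3]
ee_rot: [[0.001, -1.0, 0.011], [-0.004, 0.01, 1.0], [-1.0, -0.001, -0.004]]
contact_force: [0.6, -0.4, -2.1]
width: 18.6
```

Run:
```python
from h import *
c=arm.read_camera("wrist");save(c,"w45.png");go([632.2,226.8,116.4])
```

```text
shift tool [34.88 -0.94  6.94] rot deg [-0.62 -0.21  0.12] pos [631.11 220.   151.31] w 18.7 F [-0.8   0.07  0.36] t 35.95
```

View pics/w45.png

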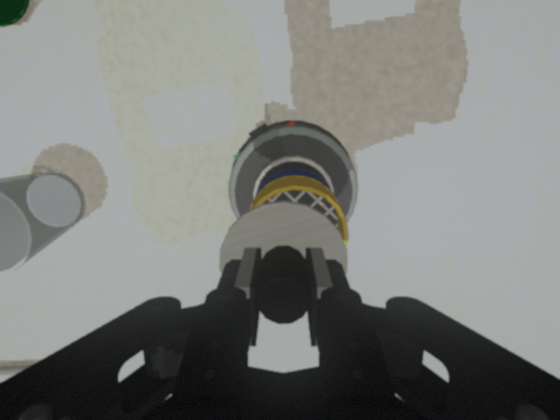

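Request:
{"name": "drive_tool", "arguments": {"targets": [3,-0.9,7,-0.6,-0.2,0,15,8,0,0,0,0,0,15,8,0,0,0,0,0,15,0,0,0,0,0,0,15]}}

```text
clock: 36.45
tcp_pos: [632.1, 225.3, 132.7]
ee_rot: [[0.004, -1.0, 0.002], [-0.0, 0.002, 1.0], [-1.0, -0.004, -0.0]]
contact_force: [-0.0, -0.0, -1.7]
width: 18.5
```

Run:
```python
from h import *
c=arm.read_camera("wrist");save(c,"w46.png");go([632.2,226.8,116.4])
```

```text
shift tool [16.77  0.2   1.41] rot deg [-0.1   0.    0.26] pos [632.32 225.38 133.17] w 18.5 F [-0.78 -1.04 -0.7 ] t 36.5
```

View pics/w46.png

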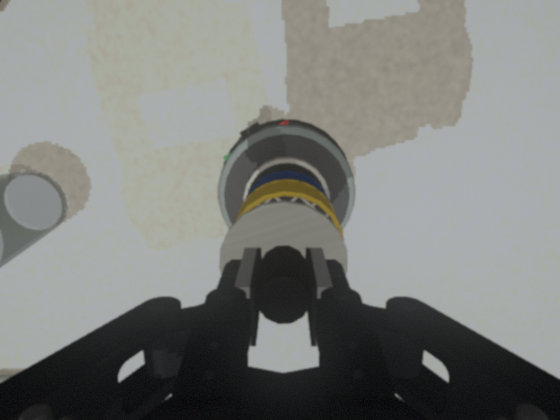

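Request:
{"name": "drive_tool", "arguments": {"targets": [6,0,1.5,0,0,0.2,15,5,0,0,0,0,0,15]}}

```text
clock: 36.75
tcp_pos: [632.7, 227.0, 122.2]
ee_rot: [[0.002, -1.0, 0.002], [0.0, 0.002, 1.0], [-1.0, -0.002, 0.0]]
contact_force: [0.3, -0.1, -1.1]
width: 18.9
```

Request:
{"name": "drive_tool", "arguments": {"targets": [3,0,0,0,0,0,15]}}

```text
clock: 36.88
tcp_pos: [632.6, 227.0, 118.7]
ee_rot: [[0.002, -1.0, 0.002], [0.0, 0.002, 1.0], [-1.0, -0.002, 0.0]]
contact_force: [-0.0, -0.6, -0.7]
width: 18.7
```

Request:
{"name": "drive_tool", "arguments": {"targets": [3,0,0,0,0,0,15]}}

```text
clock: 37.0
tcp_pos: [632.9, 227.1, 116.2]
ee_rot: [[0.003, -1.0, 0.002], [0.0, 0.002, 1.0], [-1.0, -0.003, 0.0]]
contact_force: [-3.2, -0.7, 16.8]
width: 18.6
```

Request:
{"name": "drive_tool", "arguments": {"targets": [0,0,0,0,0,0,30,0,0,0,0,0,0,50,0,0,0,0,0,0,75,0,0,0,0,0,0,75,0,0,0,0,0,0,75]}}

```text
clock: 37.62
tcp_pos: [633.1, 227.1, 116.4]
ee_rot: [[0.004, -1.0, 0.002], [0.0, 0.002, 1.0], [-1.0, -0.004, 0.0]]
contact_force: [0.0, 0.7, -0.1]
width: 64.0
```

Request:
{"name": "drive_tool", "arguments": {"targets": [-15,0,0,0,0,0,75,-35,0,0,0,0,0,75,-30,25,-40,0,0,0,75,0,30,-50,0,0,0,75,0,10,-20,0,0,0,75,0,0,0,0,0,0,75]}}

```text
clock: 38.38
tcp_pos: [567.0, 114.5, 204.5]
ee_rot: [[0.011, -1.0, 0.001], [-0.0, 0.001, 1.0], [-1.0, -0.011, -0.0]]
contact_force: [-0.1, 0.2, -0.1]
width: 64.3
```

Run:
```python
from h import *
go([632,227,116]);c=arm.read_camera("wrist");save(c,"w50.png")
over(c,"o5.png",[(632.2,227.3,143,28,(0,0,255)),(632.2,227.3,173,10,(0,0,255)),(632.2,227.3,111,28,(255,0,255)),(632.05,227.4,55,31,(0,255,0))],280,110,270,220,2.5)
c=arm.read_camera("scene");over(c,"o6.png",[],300,110,160,130,5)
```

```text
shift tool [ 89.15 -63.95 112.54] rot deg [-0.05 -0.01  0.62] pos [566.99 114.54 204.47] w 64.3 F [-0.11  0.21 -0.1 ] t 38.375
```

View pics/w50.png

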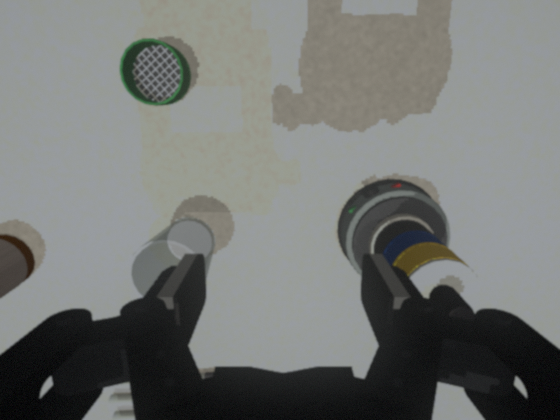

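View pics/o5.png

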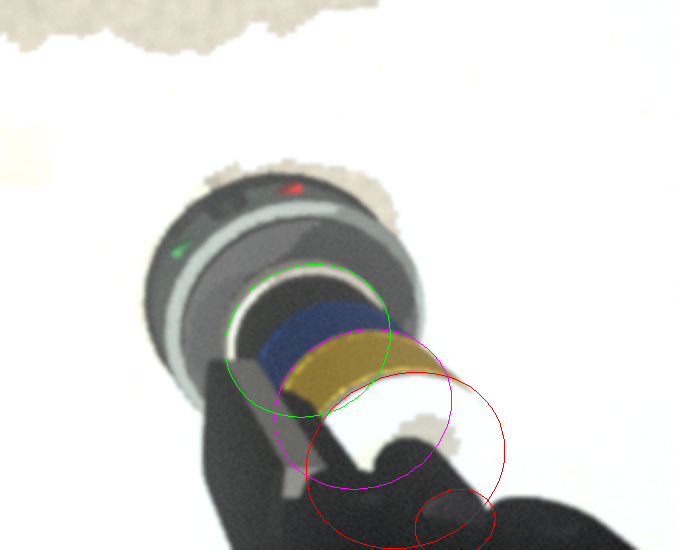

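View pics/o6.png

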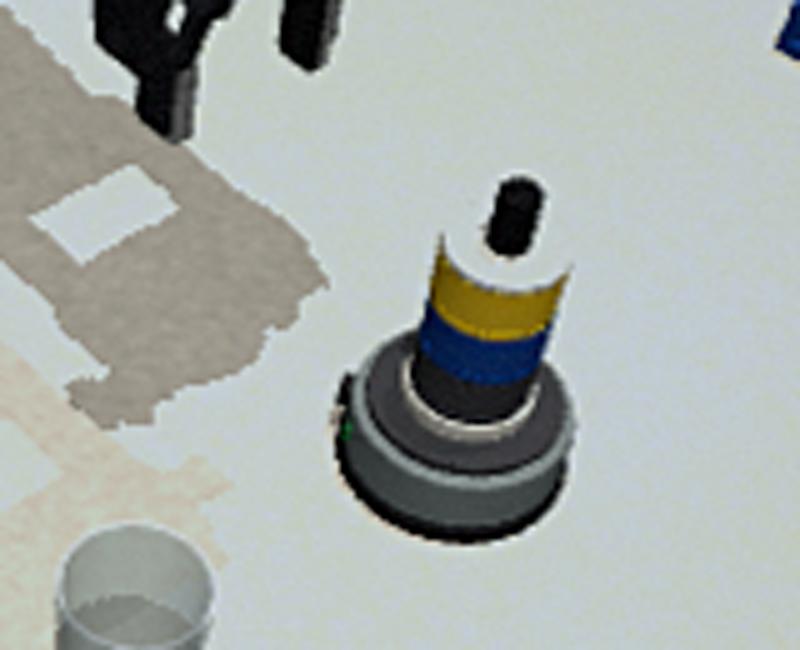

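The scene picture shows the tower straight and flush: dark pan in the ring, then blue, yellow and the lid with its knob at about (515, 215) in the zoomed view. No piece is tilted, and the gripper is clear of the tower. I'm handing in.

Run:
```python
from h import *
print(arm.finish_job())
```

```text
the job is handed in; nothing more can be done
None
```

I built the tower on the shaker in the order you asked: pan into the white ring, then the blue sieve, the yellow sieve and the lid. I let go of each piece before fetching the next, and handed the job in at about 38 s of the 99 s allowed. `finish_job` reports no verdict, so whether it passed is not confirmed.

**Last checks:**
- **Seated height:** the blue sieve, yellow sieve and lid each met firm contact within about 0.5 mm of their expected seated height.
- **Alignment:** wrist-camera overlays after release put the pan, blue and yellow pieces within about 1 mm of the ring's axis. The last scene picture shows the whole tower straight and level, with no gaps.
- **Lid:** I checked it only by its contact height and that scene picture, because the fingers hid most of it in the final overlay.
- **Bystanders:** I steered clear of the green sieve, bottle and beaker. The green sieve and beaker looked undisturbed in the last pictures, with the bottle only partly in view. I did not measure any of their positions again at the end.

**What went wrong or disagreed:**
- **First pan grasp missed:** the fingers closed above the rim, because their tips sit about 33 mm behind the reported TCP. I corrected for this in every later grasp.
- **Pan seating height:** it touched down about 3 mm higher (TCP height) than its grasp height predicted, so it may have slipped in the grip. I pressed on it with up to about 47 N at the wrist before releasing. The picture after release showed it fully home.
- **Camera disagreement:** the scene and top cameras placed the pan about 8 mm away in y from the wrist camera. I used the wrist camera, and the grasps and contact heights agreed with it.

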